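# Board the second side of a bird-table roof

## Task

This side of the bird-table roof still needs its two upper courses. Take the two full-length boards from the mat, leave the short offcut, and lay them one after the other from the bottom up: upper edge on its chalk line, overlapping the board below, ends even with it. Set each board down flat on the slope rather than letting it drop, and leave the rest of the bench as it is.

Things in the scene. Friction and masses are not known exactly. Their poses are not given: they have to be found in the camera images.
- roof: Gable roof of a bird table, fixed on the bench. Origin on the bench under the middle of the ridge; y along the ridge; -x is the open side, +x the finished side. Each deck (plywood under dark, gritty felt) is 240 wide (y), slopes 32 degrees and runs 178 down from the ridge, which is 122 above the bench and has no cap. White chalk lines cross the open side, parallel to the ridge.
- eaves_board: First course of the open side: pine board 66 x 190 x 7 nailed over a starter batten, fixed; slopes 23.3 degrees (8.7 less than the deck). Origin at its middle; x up the slope in its plane, y along it, z out of its face. Well laid, the second-course board is parallel to it with its centre at (45.5, 0, 7) in this frame, the top-course board at (91, 0, 14); friction holds them.
- line_mid (a point): Middle of the chalk line on the deck where the upper edge of the second-course board goes: 72 down the slope from the ridge (a lower third line is the eaves board's own, already covered by its upper edge). Axes of the roof. The board then overlaps the eaves board by 20 and leaves 46 of it showing.
- line_top (a point): Middle of the chalk line on the deck where the upper edge of the top-course board goes: 26 down the slope from the ridge. Axes of the roof. The same overlap, 20, on the second-course board.
- board_a_mid (a point): One full-length board: plain pine lap board, 190 long x 66 wide x 7 thick, 45 g, rectangular with square edges (either face, either end may be used); when laid, the deck just above its upper edge rises 8.7 degrees out of its plane. It lies flat on the mat (mat 3 thick), its underside 3 above the bench. Point at its centre, x along its length, y across its width, z through its thickness.
- board_b_mid (a point): The other full-length board, the same as board_a; the two are interchangeable.
- offcut_mid (a point): Offcut of the same board, only 120 long x 66 x 7, flat on the mat among the others; too short, it stays. Point at its centre, x along its length.
- mat: Blue cutting mat, 220 (x) x 300 (y) x 3, fixed on the bench. Origin at the centre of its underside.
- hammer: Hammer, 260 long, lying on the bench to the left; bystander. Origin under its middle, handle towards its -x.
- nail_tray: Open metal tray of nails, 90 x 120 x 30 high, near the robot; bystander. Origin at the centre of its underside.
- carving_block: White carving block, 90 x 60 x 35 high, on the bench beyond the work; bystander. Origin at the centre of its underside.
- try_square: Try square, stock 110 long x 30 x 18 high with a 150 steel blade towards its -y, on the bench to the right; bystander. Origin under the middle of the stock.
Things that resemble listed ones, but are neither listed nor needed, are in the scene too. What is shaped like the part that bears board_b_mid but black or yellow is not meant.

How it is judged (in metres and radians):
On the way, in this order (a step that is already met when the one before it is completed fails the run):
1. a full-length board is set down flat in the second course while still held (((x of board_a_mid in the frame of eaves_board between 0.0365 and 0.0545 m and y of board_a_mid in the frame of eaves_board between -0.014 and 0.014 m and z of board_a_mid in the frame of eaves_board between 0.002 and 0.012 m and angle between the z axis of board_a_mid and the z axis of eaves_board, either way round below 0.12 rad and angle between the y axis of board_a_mid and the x axis of eaves_board, either way round below 0.08 rad and contact force between the fingers and board_a above 1 N) or (x of board_b_mid in the frame of eaves_board between 0.0365 and 0.0545 m and y of board_b_mid in the frame of eaves_board between -0.014 and 0.014 m and z of board_b_mid in the frame of eaves_board between 0.002 and 0.012 m and angle between the z axis of board_b_mid and the z axis of eaves_board, either way round below 0.12 rad and angle between the y axis of board_b_mid and the x axis of eaves_board, either way round below 0.08 rad and contact force between the fingers and board_b above 1 N))), for 0.1 s.
2. with the second course laid, the other board is set down flat in the top course while still held ((((x of board_a_mid in the frame of eaves_board between 0.0395 and 0.0515 m and y of board_a_mid in the frame of eaves_board between -0.01 and 0.01 m and z of board_a_mid in the frame of eaves_board between 0.004 and 0.01 m and angle between the z axis of board_a_mid and the z axis of eaves_board, either way round below 0.06 rad and angle between the y axis of board_a_mid and the x axis of eaves_board, either way round below 0.05 rad) and (x of board_b_mid in the frame of eaves_board between 0.0819 and 0.0999 m and y of board_b_mid in the frame of eaves_board between -0.014 and 0.014 m and z of board_b_mid in the frame of eaves_board between 0.009 and 0.019 m and angle between the z axis of board_b_mid and the z axis of eaves_board, either way round below 0.12 rad and angle between the y axis of board_b_mid and the x axis of eaves_board, either way round below 0.08 rad and contact force between the fingers and board_b above 1 N)) or ((x of board_b_mid in the frame of eaves_board between 0.0395 and 0.0515 m and y of board_b_mid in the frame of eaves_board between -0.01 and 0.01 m and z of board_b_mid in the frame of eaves_board between 0.004 and 0.01 m and angle between the z axis of board_b_mid and the z axis of eaves_board, either way round below 0.06 rad and angle between the y axis of board_b_mid and the x axis of eaves_board, either way round below 0.05 rad) and (x of board_a_mid in the frame of eaves_board between 0.0819 and 0.0999 m and y of board_a_mid in the frame of eaves_board between -0.014 and 0.014 m and z of board_a_mid in the frame of eaves_board between 0.009 and 0.019 m and angle between the z axis of board_a_mid and the z axis of eaves_board, either way round below 0.12 rad and angle between the y axis of board_a_mid and the x axis of eaves_board, either way round below 0.08 rad and contact force between the fingers and board_a above 1 N)))), for 0.1 s.
At the end, for the whole second after the job is handed in: A full-length board lies in the second course and the other in the top course: upper edge within 6 mm of its chalk line, ends even within 10 mm, parallel within 0.05 rad, flat (3 mm, 0.06 rad), released, at rest; offcut, hammer, tray, block and square moved under 20 mm ((((x of board_a_mid in the frame of eaves_board between 0.0395 and 0.0515 m and y of board_a_mid in the frame of eaves_board between -0.01 and 0.01 m and z of board_a_mid in the frame of eaves_board between 0.004 and 0.01 m and angle between the z axis of board_a_mid and the z axis of eaves_board, either way round below 0.06 rad and angle between the y axis of board_a_mid and the x axis of eaves_board, either way round below 0.05 rad) and (x of board_b_mid in the frame of eaves_board between 0.0849 and 0.0969 m and y of board_b_mid in the frame of eaves_board between -0.01 and 0.01 m and z of board_b_mid in the frame of eaves_board between 0.011 and 0.017 m and angle between the z axis of board_b_mid and the z axis of eaves_board, either way round below 0.06 rad and angle between the y axis of board_b_mid and the x axis of eaves_board, either way round below 0.05 rad)) or ((x of board_b_mid in the frame of eaves_board between 0.0395 and 0.0515 m and y of board_b_mid in the frame of eaves_board between -0.01 and 0.01 m and z of board_b_mid in the frame of eaves_board between 0.004 and 0.01 m and angle between the z axis of board_b_mid and the z axis of eaves_board, either way round below 0.06 rad and angle between the y axis of board_b_mid and the x axis of eaves_board, either way round below 0.05 rad) and (x of board_a_mid in the frame of eaves_board between 0.0849 and 0.0969 m and y of board_a_mid in the frame of eaves_board between -0.01 and 0.01 m and z of board_a_mid in the frame of eaves_board between 0.011 and 0.017 m and angle between the z axis of board_a_mid and the z axis of eaves_board, either way round below 0.06 rad and angle between the y axis of board_a_mid and the x axis of eaves_board, either way round below 0.05 rad))) and linear speed of each of board_a, board_b below 0.01 m/s and distance of each of offcut_mid, hammer, nail_tray, carving_block, try_square from where it was at the start of the episode below 0.02 m); the robot touches nothing.
It fails at once if the offcut or a bystander is moved more than 20 mm (distance of any of offcut_mid, hammer, nail_tray, carving_block, try_square from where it was at the start of the episode above 0.02 m).
It also fails if it takes over 54 s, if anything falls off the work surface, if the arm or the gripper's body presses on something with over 40 N, if the wrist force passes 120 N, or if a joint passes its speed limit or range.

## Robot

A 6-joint arm with a two-finger parallel gripper is mounted at the origin on the work surface. World frame = base frame: x ahead of the robot, y to its left, z up, the work surface at z = 0. Lengths are in mm, angles in rad, forces in N, time in s.
With the tool pointing down it reaches from about 350 to 975 mm from the base axis. Payload 17.4 kg.
Tool frame: the origin (TCP) lies between the finger pads; the fingertips stand 11 mm ahead of it and the grasp point (between the pads) lies 8 mm behind it; z points along the fingers, y is the direction in which the jaws open and shut (so a half turn about z gives the same grasp; the last joint's range is limited). The gripper opens to 85 mm and grips with 20 to 120 N. Pads are 22 mm wide; open, the fingers measure 114 mm over their backs; the gripper's body (76 mm by 85 mm) begins 54 mm behind the grasp point. The pads swing forward as they close: fully open they stand 13 mm farther back than shut.
Start: joints at [1.188, 0.116, 1.442, -0, 1.584, -0.038], TCP at [228.164, 635.274, 214.203] pointing down, gripper open.
Joint ranges: [-2.83, 2.83], [-0.83, 2.19], [0.07, 2.5], [-1.14, 4.28], [0.01, 3], [-2.97, 2.97]. Speed limits (rad/s): [1.89, 1.89, 2.22, 3.14, 3.14, 3.14].

## Interface

Orientations are given as a unit quaternion [w, x, y, z].
In Python, from workcell import monitor, capture, camera_params, sign_off gives the robot as it stands. The module is installed in compiled form; this text tells all that it offers.
- The arm moves only by the tool servo_tool, never from a script. Its argument "plan" is one flat list of numbers, 7 for each row, row after row: the turn, a rotation vector about the tool's x, y, z each as a share of 2 rad, from -1 to 1, then the shift along the tool's x, y, z each as a share of 400 mm, from -1 to 1, then the opening, from -1 (shut) to 1 (fully open), so that 0 is half open. In form: [rx, ry, rz, tx, ty, tz, fingers, rx, ry, rz, tx, ty, tz, fingers, ...]. A call has 1 to 12 rows; each row is the pose to reach, as a shift and turn from the pose commanded when the call began, along the tool's axes at that moment; what a row does not reach only later rows make up. A row lasts 1/10 s, in which the tool goes at most 50 mm and 8.59 degrees, less where a joint would pass 70% of its speed; a pose out of reach is approached as far as the arm can. A call with a number of a shift or a turn outside -1 to 1 is refused whole. A call with a gripper value outside its range is refused whole. The fingers move at their own pace and stop on an object; "grip_force" is the grip in N (left out, the last holds). Time passes only in rows, so rows that repeat a pose let the fingers close. It gives the time, the measured TCP pose, the force and the opening at its end, in the units of the state.
- monitor.read_state(): the state, without advancing time (a new reading comes with each control period).
- capture(name): name is "side" or "top"; returns the picture (480x640x3 uint8, red, green, blue); there is no depth.
- camera_params(name): a dict with "camera_matrix" (3x3 intrinsics, pixels), "k1" (the pictures are not rectified: a ray, as slopes to the right and down, at radius r is drawn at 1 + k1 r^2 times it, then the intrinsics apply), "camera_from_world" (4x4, takes a point from world to camera coordinates). Camera axes: x right, y up, looking along -z (the intrinsics and any distortion apply to the point x, -y, -z); pixel columns grow to the right and rows downward; lengths in mm; the calibration is good to about 2 mm. A picture is of the moment at which its call begins. camera_params takes no time and is no camera call.
- sign_off(): hands the job in, once; it reports no verdict.
The state is a dict: "clock": time; "joints": joint angles; "joint_velocities": joint speeds; "joint_efforts": joint torques, N m; "ee_pos": TCP position; "ee_rot": TCP orientation; "wrist_force": force on the tool from outside, world axes, zero at the start; "moment": the same for the moment, N m; "gripper_width": opening from 0.0 (shut) to 1.0 (fully open).
Only numpy, scipy, OpenCV 4.12 (cv2) and the standard library are available. Lean on these libraries where they do the work, as an engineer would, in place of code of your own. Each camera call takes 0.05 s, during which the arm holds its last target.

## Working session

There is one attempt and no reset: what is moved stays moved. The work goes in short steps, Python scripts to look and compute and a tool call to move; the robot and the scene stay as the last step left them, time stands still between calls to the robot, and variables do not carry over. Pictures are saved under pics/ and viewed, and the job is handed in when it is done.

Besides the shell and the picture viewer there is one more tool, called after ">>>" in YAML: its name, and indented under it one key for each argument. servo_tool: Moves the arm, as the interface text tells. Its arguments: {"type":"object","properties":{"plan":{"type":"array","items":{"type":"number"}},"grip_force":{"type":"number"}},"required":["plan"]}

```bash
mkdir -p pics; python3 - <<'E'
from workcell import monitor, capture, camera_params
import cv2,numpy as np
for n in("side","top"):
    im=capture(n); cv2.imwrite(f"pics/{n}0.png",im[...,::-1])
    p=camera_params(n); print(n,p)
print(monitor.read_state())
E
```

```text
side {'camera_matrix': array([[594.94782203,   0.        , 319.10437309],
       [  0.        , 594.94782203, 239.66162973],
       [  0.        ,   0.        ,   1.        ]]), 'k1': -0.03382424226977255, 'camera_from_world': array([[ 7.59243155e-01, -6.50439967e-01,  2.18559331e-02,
        -4.25746999e+02],
       [ 3.70973459e-01,  4.60132814e-01,  8.06632808e-01,
        -2.84236588e+02],
       [-5.34722849e-01, -6.04322467e-01,  5.90648653e-01,
        -1.50900830e+03],
       [ 0.00000000e+00,  0.00000000e+00,  0.00000000e+00,
         1.00000000e+00]])}
top {'camera_matrix': array([[503.82497636,   0.        , 315.88248944],
       [  0.        , 503.82497636, 244.15717503],
       [  0.        ,   0.        ,   1.        ]]), 'k1': -0.11397825352385556, 'camera_from_world': array([[ 1.30780286e-02, -9.99902712e-01,  4.85088329e-03,
        -2.83829054e+01],
       [ 9.93569359e-01,  1.35405461e-02,  1.12412556e-01,
        -5.84623407e+02],
       [-1.12467303e-01,  3.34955437e-03,  9.93649780e-01,
        -1.59972612e+03],
       [ 0.00000000e+00,  0.00000000e+00,  0.00000000e+00,
         1.00000000e+00]])}
{'clock': 0.1, 'joints': array([ 1.18821064e+00,  1.16449086e-01,  1.44218304e+00, -1.37608711e-05,
        1.58400485e+00, -3.77984098e-02]), 'joint_velocities': array([-0.00103475, -0.0020248 , -0.00275037, -0.00104735, -0.00128311,
        0.00288027]), 'joint_efforts': array([ 1.73612440e-03, -7.33678293e+01, -6.33787608e+01, -1.49426482e-04,
        5.27584576e-03,  6.52929145e-06]), 'ee_pos': array([228.09040931, 635.099948  , 213.53812173]), 'ee_rot': array([-1.02219247e-04,  1.71541061e-01,  9.85176833e-01, -5.12104171e-04]), 'wrist_force': array([-0.01990781,  0.88177963,  0.14829398]), 'moment': array([-0.03478668,  0.02050035,  0.02758745]), 'gripper_width': 1.0031216199965036}
```

View pics/side0.png

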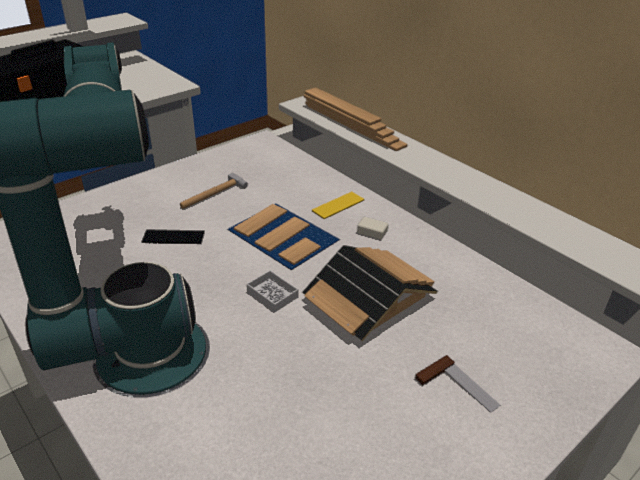

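View pics/top0.png

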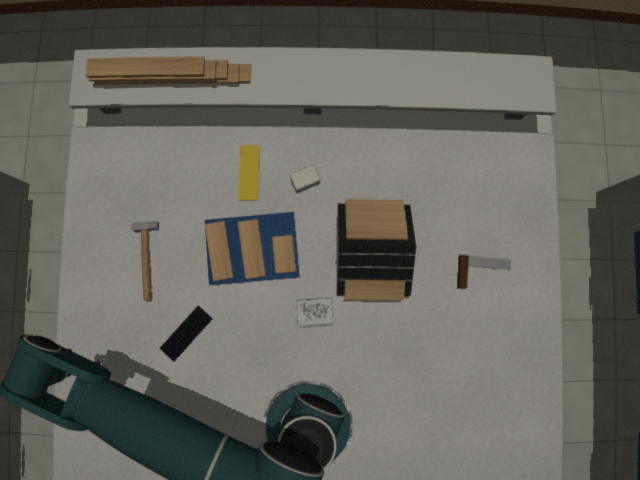

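```bash
python3 - <<'E'
import cv2
t=cv2.imread("pics/top0.png");s=cv2.imread("pics/side0.png")
cv2.imwrite("pics/t_mat.png",cv2.resize(t[205:295,195:315],None,fx=6.5,fy=6.5,interpolation=cv2.INTER_CUBIC))
cv2.imwrite("pics/t_roof.png",cv2.resize(t[190:310,325:425],None,fx=5,fy=5,interpolation=cv2.INTER_CUBIC))
cv2.imwrite("pics/s_mat.png",cv2.resize(s[195:275,220:345],None,fx=6,fy=6,interpolation=cv2.INTER_CUBIC))
cv2.imwrite("pics/s_roof.png",cv2.resize(s[235:350,295:445],None,fx=5,fy=5,interpolation=cv2.INTER_CUBIC))
E
```

```text
(no output)
```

View pics/t_mat.png

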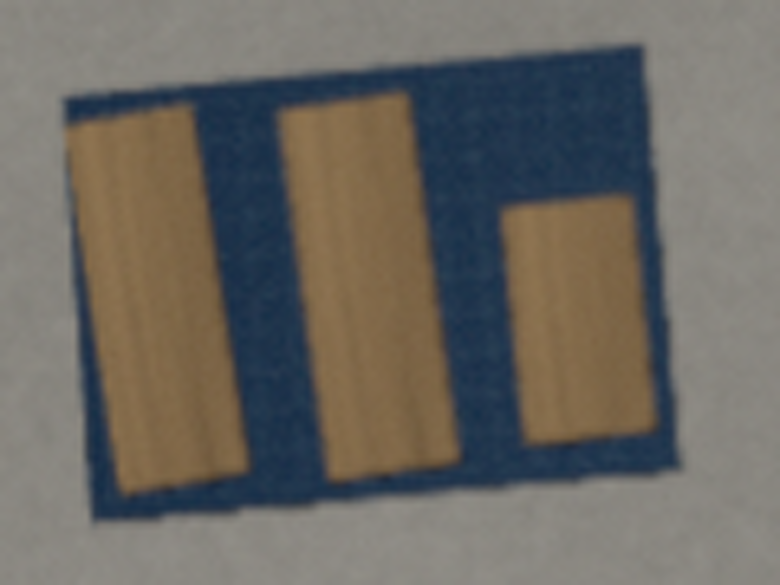

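View pics/t_roof.png

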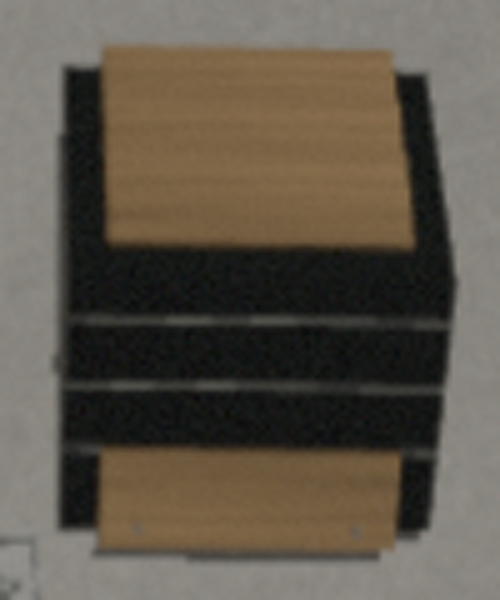

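View pics/s_mat.png

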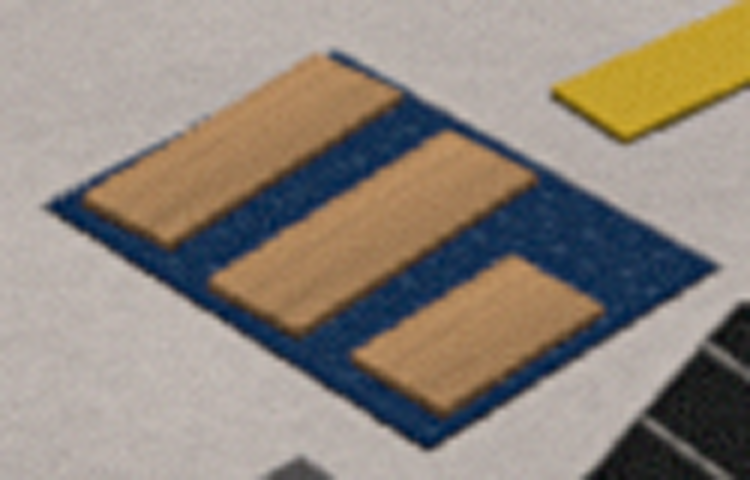

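View pics/s_roof.png

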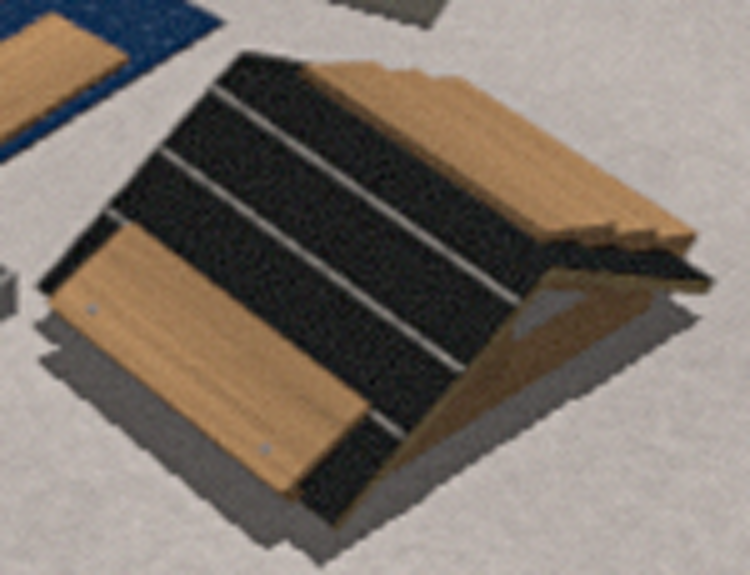

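```bash
cat > h.py <<'E'
import numpy as np
from scipy.optimize import least_squares
from scipy.spatial.transform import Rotation as R
from workcell import camera_params
P={n:camera_params(n) for n in("side","top")}
def proj(n,X):
    p=P[n];T=p["camera_from_world"];X=np.atleast_2d(X)
    c=X@T[:3,:3].T+T[:3,3]; s=np.c_[c[:,0]/-c[:,2],-c[:,1]/-c[:,2]]
    s=s*(1+p["k1"]*(s**2).sum(1,keepdims=True)); K=p["camera_matrix"]
    return s@K[:2,:2].T+K[:2,2]
a=np.radians(23.3);d=np.radians(32)
U=np.array([np.cos(a),0,np.sin(a)]);N=np.array([-np.sin(a),0,np.cos(a)]);Y=np.array([0,1,0.])
def deck(s,y): return np.array([-s*np.cos(d),y,122-s*np.sin(d)])
EC=deck(118,0)-33*U+3.5*N
def eav(x,y,z): return EC+x*U+y*Y+z*N
def place(m,q):
    m=np.atleast_2d(m);c,s=np.cos(q[2]),np.sin(q[2])
    return np.c_[q[0]+c*m[:,0]-s*m[:,1],q[1]+s*m[:,0]+c*m[:,1],m[:,2]]
def fit(m,obs,q0,drop=0):
    f=lambda q:np.concatenate([(proj(n,place(np.array(m)[i],q))-np.array(o)).ravel() for n,(i,o) in obs.items()])
    r=least_squares(f,q0,loss="soft_l1");return r.x,f(r.x)
def unc(p,sc,off): return (np.array(p,float)+.5)/sc-.5+np.array(off)
E
cat > m1.py <<'E'
from h import *
np.set_printoptions(precision=2,suppress=True)
m=[deck(26,120),deck(26,-120),deck(72,120),deck(72,-120),deck(118,120),deck(118,-120)]+[eav(33,95,3.5),eav(33,-95,3.5),eav(-33,95,3.5),eav(-33,-95,3.5)]
ot=unc([(70,322),(450,324),(65,387),(443,390),(65,450),(435,455),(102,449),(402,452),(97,546),(392,549)],5,(325,190))
os=unc([(215,88),(518,302),(163,150),(464,370),(108,211),(405,437),(128,222),(370,408),(48,297),(290,495)],5,(295,235))
I=list(range(10))
for k in ({"top":(I,ot)},{"side":(I,os)},{"top":(I,ot),"side":(I,os)}):
    q,r=fit(m,k,[600,-150,0]);print("roof",q);print(r.reshape(-1,2).T)
B={"L":([(67,125),(192,103),(248,472),(122,493)],[(322,55),(402,97),(172,240),(85,198)],95),
"M":([(280,107),(408,93),(460,463),(328,481)],[(452,130),(538,178),(300,328),(210,280)],95),
"O":([(502,207),(633,194),(657,430),(525,443)],[(518,257),(603,310),(445,408),(352,355)],60)}
for k,(t,s,l) in B.items():
    m=[(l,33,10),(l,-33,10),(-l,-33,10),(-l,33,10)];I=[0,1,2,3]
    t=unc(t,6.5,(195,205));s=unc(s,6,(220,195))
    for o in ({"top":(I,t)},{"side":(I,s)},{"top":(I,t),"side":(I,s)}):
        q,r=fit(m,o,[600,100,0.1]);print(k,q,r)
E
python3 m1.py
```

```text
roof [ 571.17 -208.21    0.  ]
[[-0.83  0.47 -0.29  0.43 -0.75  0.61 -0.14 -0.22  0.22  0.39]
 [-0.71 -0.18 -0.55 -0.3  -0.32 -0.54  0.76  0.78  0.68  0.62]]
roof [ 571.29 -208.57   -0.  ]
[[-0.32  0.79 -0.56  0.21 -0.29  0.52  0.8   0.14 -0.18 -1.59]
 [-0.62  0.43 -0.91  0.27 -0.9   0.41  0.   -0.38  1.2   0.05]]
roof [ 571.23 -208.41   -0.  ]
[[-0.78  0.52 -0.27  0.45 -0.76  0.6  -0.15 -0.23  0.18  0.35 -0.43  0.82
  -0.66  0.26 -0.36  0.6   0.74  0.21 -0.21 -1.48]
 [-0.81 -0.12 -0.65 -0.23 -0.42 -0.48  0.68  0.82  0.6   0.66 -0.6   0.37
  -0.86  0.23 -0.84  0.39  0.06 -0.39  1.29  0.07]]
L [562.9  299.11   0.18] [-0.14  0.05  0.16  0.08  0.19 -0.13 -0.22 -0.  ]
L [561.48 299.09 -31.23] [-0.28 -0.19  0.7  -0.33 -0.13  0.58 -0.16 -0.11]
L [562.36 299.27  -6.1 ] [-0.19  0.21  0.11  0.24  0.14  0.04 -0.27  0.16 -0.09 -0.29  0.88 -0.43
  0.04  0.45  0.02 -0.25]
M [570.58 191.5    0.16] [ 0.09  0.55  0.1  -0.15 -0.27 -0.22  0.08 -0.11]
M [569.96 192.41   0.16] [-0.1   0.04  0.37 -0.46 -0.12  0.38 -0.12 -0.05]
M [570.2  191.88   0.16] [-0.04  0.67 -0.02 -0.04 -0.38 -0.11 -0.03  0.    0.08  0.09  0.54 -0.4
  0.02  0.42  0.03 -0.02]
O [555.25  84.58   0.12] [ 0.14  0.08 -0.08  0.01 -0.14 -0.08  0.08 -0.  ]
O [553.89  85.14   0.11] [-0.35 -0.06  0.53 -0.16 -0.27  0.38  0.13 -0.18]
O [554.63  84.93   0.11] [ 0.1   0.21 -0.11  0.23 -0.33  0.16 -0.11  0.15 -0.23 -0.13  0.72 -0.28
  0.07  0.34  0.39 -0.18]
```

```bash
cat > m2.py <<'E'
from h import *
import cv2
q=[571.2,-208.4,0]
for n,off,wh in(("top",(325,190),(100,120)),("side",(295,235),(150,115))):
    im=cv2.imread(f"pics/{n}0.png")[off[1]:off[1]+wh[1],off[0]:off[0]+wh[0]]
    sc=5;im=cv2.resize(im,None,fx=sc,fy=sc,interpolation=cv2.INTER_CUBIC); im=np.clip(im*1.5,0,255).astype(np.uint8)
    def L(pts,col):
        p=(proj(n,place(np.array(pts),q))-off+.5)*sc-.5
        cv2.polylines(im,[np.round(p*16).astype(np.int32)],False,col,1,cv2.LINE_AA,4)
    for s in(26,72,118): L([deck(s,120),deck(s,-120)],(255,0,255))
    L([deck(0,120),deck(0,-120),deck(178,-120),deck(178,120),deck(0,120)],(255,255,0))
    L([eav(33,95,3.5),eav(33,-95,3.5),eav(-33,-95,3.5),eav(-33,95,3.5),eav(33,95,3.5)],(0,255,0))
    cv2.imwrite(f"pics/ov_{n}.png",im)
E
python3 m2.py
```

```text
(no output)
```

View pics/ov_top.png

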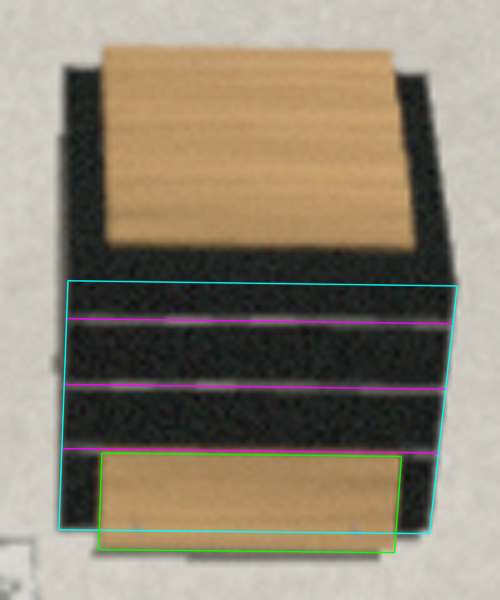

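View pics/ov_side.png

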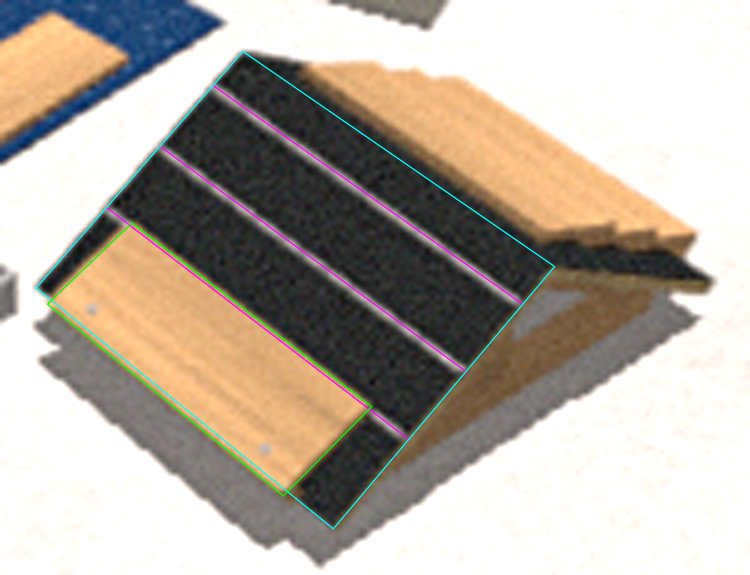

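```bash
cat >> h.py <<'E'
from workcell import monitor
def down(jaw): # tool down, jaw(y) at angle deg
    j=np.radians(jaw);y=np.array([np.cos(j),np.sin(j),0]);z=np.array([0,0,-1.]);return np.c_[np.cross(y,z),y,z]
def pose():
    s=monitor.read_state();w=s["ee_rot"];return np.array(s["ee_pos"]),R.from_quat([w[1],w[2],w[3],w[0]]).as_matrix(),s
def go(p,M,clock=True):
    p0,R0,s=pose()
    t=R0.T@(np.array(p)-p0)/400; r=R.from_matrix(R0.T@M).as_rotvec()/2
    print("t=%.2f p0=%s jaw=%.2f w=%.3f F=%s q=%s"%(s["clock"],p0.round(1),np.degrees(np.arctan2(R0[1,1],R0[0,1])),s["gripper_width"],s["wrist_force"].round(1),s["joints"].round(2)))
    print("turn",r.round(4),"shift",t.round(4)," mm",(t*400).round(1),"rows",max(np.linalg.norm(t*400)/50,np.degrees(np.linalg.norm(r)*2)/8.59).round(1))
ROOF=np.array([571.2,-208.4,0.]); RT=np.c_[np.array([0,1,0.]),U,-N]
def rp(x,y,z): return place(eav(x,y,z),ROOF)[0]
E
python3 -c "
from h import *
go([570.2,191.9,100],down(np.degrees(.16)+90))
go([400,415,150],down(85))"
```

```text
t=0.10 p0=[228.1 635.1 213.5] jaw=70.25 w=1.003 F=[-0.   0.9  0.1] q=[ 1.19  0.12  1.44 -0.    1.58 -0.04]
turn [-5.000e-04 -1.000e-04 -2.524e-01] shift [-1.1794 -0.7534  0.2846]  mm [-471.8 -301.4  113.8] rows 11.4
t=0.10 p0=[228.1 635.1 213.5] jaw=70.25 w=1.003 F=[-0.   0.9  0.1] q=[ 1.19  0.12  1.44 -0.    1.58 -0.04]
turn [-5.000e-04 -1.000e-04 -1.288e-01] shift [-0.5905 -0.3724  0.1592]  mm [-236.2 -149.    63.7] rows 5.7
```

>>> servo_tool:
  plan: [0,0,-0.2524,-0.944,-0.603,0.2,0.69,0,0,-0.2524,-0.944,-0.603,0.2,0.69,0,0,-0.2524,-0.944,-0.603,0.2,0.69,0,0,-0.2524,-0.944,-0.603,0.2,0.69,0,0,-0.2524,-0.944,-0.603,0.2,0.69,0,0,-0.2524,-0.944,-0.603,0.2,0.69,0,0,-0.2524,-0.944,-0.603,0.2,0.69,0,0,-0.2524,-0.944,-0.603,0.2,0.69,0,0,-0.2524,-0.944,-0.603,0.2,0.69,0,0,-0.2524,-0.944,-0.603,0.2,0.69]
  grip_force: 40

```text
clock: 1.1
ee_pos: [503.8, 276.7, 132.7]
ee_rot: [-0.001, -0.078, 0.997, -0.001]
wrist_force: [-0.3, -1.2, 0.1]
gripper_width: 0.841
```

```bash
python3 -c "
from h import *
go([570.2,191.9,40],down(np.degrees(.16)+90))"
```

```text
t=1.10 p0=[503.8 276.7 132.7] jaw=98.95 w=0.841 F=[-0.3 -1.2  0.1] q=[ 0.46 -0.07  1.76 -0.    1.45 -1.27]
turn [-0.0007 -0.0008 -0.0019] shift [-0.1313 -0.2348  0.2318]  mm [-52.5 -93.9  92.7] rows 2.8
```

>>> servo_tool:
  plan: [0,0,-0.002,-0.131,-0.235,0.14,0.69,0,0,-0.002,-0.131,-0.235,0.18,0.69,0,0,-0.002,-0.131,-0.235,0.18,0.69,0,0,-0.002,-0.131,-0.235,0.18,0.69,0,0,-0.002,-0.131,-0.235,0.18,0.69]

```text
clock: 1.6
ee_pos: [568.5, 196.3, 61.9]
ee_rot: [-0.001, -0.082, 0.997, 0.0]
wrist_force: [-0.2, 0.5, 1.2]
gripper_width: 0.842
```

```bash
python3 -c "
from h import *
go([570.2,191.9,24],down(np.degrees(.16)+90))
import cv2
from workcell import capture
a=capture('top')[195:305,185:325];b=capture('side')[185:285,210:350]
cv2.imwrite('pics/t1.png',cv2.resize(a,None,fx=5.5,fy=5.5,interpolation=2)[...,::-1]);cv2.imwrite('pics/s1.png',cv2.resize(b,None,fx=5.5,fy=5.5,interpolation=2)[...,::-1])"
```

```text
t=1.60 p0=[568.5 196.3  61.9] jaw=99.35 w=0.842 F=[-0.2  0.5  1.2] q=[ 0.29  0.04  1.77  0.    1.33 -1.44]
turn [ 0.0001 -0.0005  0.0016] shift [-0.0026 -0.0115  0.0946]  mm [-1.  -4.6 37.9] rows 0.8
```

View pics/s1.png

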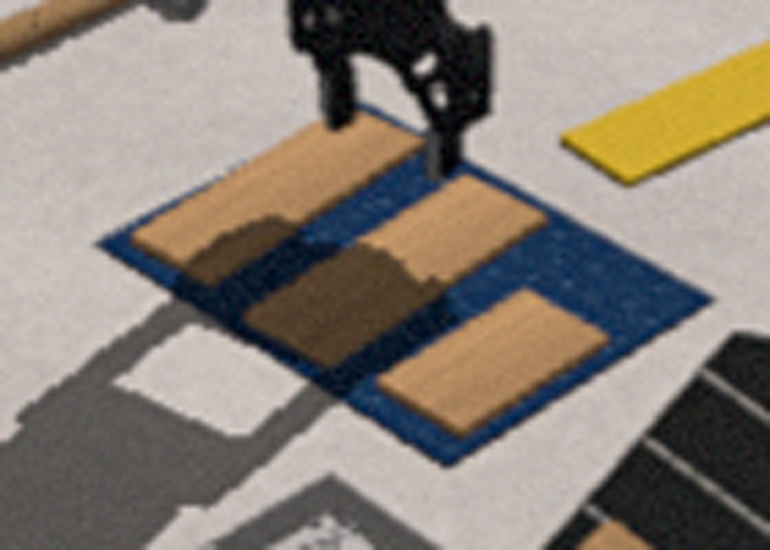

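Gripper (crop px 330–490, 0–180) hovers open above the middle full-length board (crop ~(400,265)); the offcut (490,360) is clear.

>>> servo_tool:
  plan: [0,0,0,0,0,0.03,0.69,0,0,0,0,0,0.06,0.69,0,0,0,0,0,0.085,0.69,0,0,0,0,0,0.085,0.69,0,0,0,0,0,0.085,0.69]

```text
clock: 2.2
ee_pos: [568.5, 196.2, 27.9]
ee_rot: [-0.0, -0.082, 0.997, -0.0]
wrist_force: [-0.5, 0.8, -0.1]
gripper_width: 0.848
```

```bash
python3 -c "
from h import *
go([570.2,191.9,22],down(np.degrees(.16)+90))"
```

```text
t=2.20 p0=[568.5 196.2  27.9] jaw=99.41 w=0.848 F=[-0.5  0.8 -0.1] q=[ 0.29  0.07  1.8  -0.    1.27 -1.44]
turn [-0.     -0.0004  0.0021] shift [-0.0024 -0.0114  0.0146]  mm [-1.  -4.6  5.9] rows 0.1
```

>>> servo_tool:
  plan: [0,0,0,-0.0024,-0.0115,0,0.79,0,0,0,-0.0024,-0.0115,0.005,0.79,0,0,0,-0.0024,-0.0115,0.01,0.79,0,0,0,-0.0024,-0.0115,0.01,0.79]

```text
clock: 2.6
ee_pos: [570.4, 191.7, 24.0]
ee_rot: [-0.0, -0.082, 0.997, -0.0]
wrist_force: [-0.5, 0.2, -0.0]
gripper_width: 0.893
```

>>> servo_tool:
  plan: [0,0,0,0,0,0.005,0.79,0,0,0,0,0,0.01,0.79,0,0,0,0,0,0.01,0.79]

```text
clock: 2.9
ee_pos: [570.2, 191.8, 19.8]
ee_rot: [-0.0, -0.082, 0.997, -0.0]
wrist_force: [-0.6, -0.6, 0.2]
gripper_width: 0.897
```

>>> servo_tool:
  plan: [0,0,0,0,0,0.005,0.79,0,0,0,0,0,0.005,0.79]

```text
clock: 3.1
ee_pos: [570.3, 191.8, 17.9]
ee_rot: [-0.0, -0.082, 0.997, -0.0]
wrist_force: [0.0, -0.0, -0.8]
gripper_width: 0.896
```

>>> servo_tool:
  plan: [0,0,0,0,0,0.005,0.79,0,0,0,0,0,0.005,0.79]

```text
clock: 3.3
ee_pos: [570.3, 191.8, 15.9]
ee_rot: [-0.0, -0.082, 0.997, -0.0]
wrist_force: [0.7, 0.3, 0.1]
gripper_width: 0.895
```

>>> servo_tool:
  plan: [0,0,0,0,0,0.0025,0.79,0,0,0,0,0,0.005,0.79,0,0,0,0,0,0.005,0.79]

```text
clock: 3.6
ee_pos: [570.3, 191.8, 14.0]
ee_rot: [-0.0, -0.082, 0.997, -0.0]
wrist_force: [-0.3, -0.8, -0.1]
gripper_width: 0.893
```

>>> servo_tool:
  plan: [0,0,0,0,0,0.0025,0.79,0,0,0,0,0,0.005,0.79,0,0,0,0,0,0.005,0.79]

```text
clock: 3.9
ee_pos: [570.3, 191.8, 12.0]
ee_rot: [-0.0, -0.082, 0.997, -0.0]
wrist_force: [0.0, -0.7, 1.0]
gripper_width: 0.894
```

>>> servo_tool:
  plan: [0,0,0,0,0,0.005,0.79,0,0,0,0,0,0.01,0.79,0,0,0,0,0,0.01,0.79]

```text
clock: 4.2
ee_pos: [570.2, 191.8, 7.8]
ee_rot: [-0.0, -0.082, 0.997, -0.0]
wrist_force: [-0.0, 0.1, -0.4]
gripper_width: 0.893
```

>>> servo_tool:
  plan: [0,0,0,0,0,0.0025,0.79,0,0,0,0,0,0.005,0.79,0,0,0,0,0,0.005,0.79]

```text
clock: 4.5
ee_pos: [570.4, 191.8, 6.0]
ee_rot: [-0.0, -0.082, 0.997, -0.0]
wrist_force: [0.6, -0.5, 0.1]
gripper_width: 0.893
```

>>> servo_tool:
  plan: [0,0,0,0,0,0.0025,0.79,0,0,0,0,0,0.0025,0.79]

```text
clock: 4.7
ee_pos: [570.4, 191.8, 5.1]
ee_rot: [-0.0, -0.082, 0.997, -0.0]
wrist_force: [0.5, 0.0, 0.7]
gripper_width: 0.895
```

>>> servo_tool:
  plan: [0,0,0,0,0,0.0025,0.79,0,0,0,0,0,0.0025,0.79]

```text
clock: 4.9
ee_pos: [570.4, 191.8, 4.1]
ee_rot: [-0.0, -0.082, 0.997, -0.0]
wrist_force: [0.8, 0.6, -0.3]
gripper_width: 0.89
```

>>> servo_tool:
  plan: [0,0,0,0,0,0.0025,0.79,0,0,0,0,0,0.0025,0.79]

```text
clock: 5.1
ee_pos: [570.4, 191.8, 3.1]
ee_rot: [-0.0, -0.082, 0.997, -0.0]
wrist_force: [0.0, 0.4, -0.3]
gripper_width: 0.898
```

>>> servo_tool:
  plan: [0,0,0,0,0,0.0025,0.79,0,0,0,0,0,0.0025,0.79]

```text
clock: 5.3
ee_pos: [570.4, 191.8, 2.0]
ee_rot: [-0.0, -0.082, 0.997, -0.0]
wrist_force: [0.7, 0.0, 0.2]
gripper_width: 0.893
```

>>> servo_tool:
  plan: [0,0,0,0,0,0.0025,0.79,0,0,0,0,0,0.0025,0.79]

```text
clock: 5.5
ee_pos: [570.3, 191.8, 1.0]
ee_rot: [-0.0, -0.082, 0.997, -0.0]
wrist_force: [-0.2, -0.0, -0.2]
gripper_width: 0.893
```

```bash
python3 -c "
from h import *
import cv2
from workcell import capture
b=capture('side')[190:270,220:350]
cv2.imwrite('pics/s2.png',cv2.resize(b,None,fx=6,fy=6,interpolation=2)[...,::-1])"
```

```text
(no output)
```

View pics/s2.png

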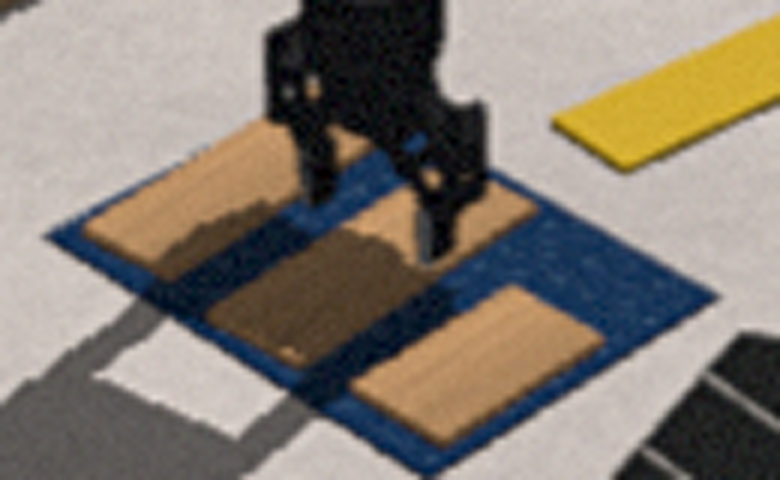

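```bash
python3 -c "
from h import *
p0,R0,s=pose()
for z in (3,6,10,15):
  for sg in(1,-1):
    for dx in(-11,11):
      pt=p0+R0@np.array([dx,sg*38,0]);pt[2]=z
      print(z,sg,dx,((proj('side',pt)[0]-[220,190]+.5)*6-.5).round(0))
"
```

```text
3 1 -11 [343. 231.]
3 1 11 [315. 249.]
3 -1 -11 [446. 286.]
3 -1 11 [418. 304.]
6 1 -11 [342. 227.]
6 1 11 [315. 244.]
6 -1 -11 [446. 281.]
6 -1 11 [418. 299.]
10 1 -11 [342. 221.]
10 1 11 [314. 238.]
10 -1 -11 [446. 275.]
10 -1 11 [418. 293.]
15 1 -11 [342. 213.]
15 1 11 [314. 231.]
15 -1 -11 [446. 268.]
15 -1 11 [418. 286.]
```

```bash
python3 -c "
from h import *
import cv2
from workcell import capture
b=capture('top')[205:295,195:315]
cv2.imwrite('pics/t2.png',cv2.resize(np.clip(b*2.0,0,255).astype(np.uint8),None,fx=6.5,fy=6.5,interpolation=2)[...,::-1])
p0,R0,s=pose();print(s)
b=capture('side')[215:245,255:310]
cv2.imwrite('pics/s3.png',cv2.resize(np.clip(b*2.5,0,255).astype(np.uint8),None,fx=14,fy=14,interpolation=2)[...,::-1])
"
```

```text
{'clock': 5.6, 'joints': array([ 2.82005823e-01,  9.89186374e-02,  1.81813219e+00, -2.34977371e-05,
        1.22465721e+00, -1.45278829e+00]), 'joint_velocities': array([-0.00047459,  0.00104619, -0.00208164,  0.00064526,  0.00050981,
        0.00092288]), 'joint_efforts': array([-3.31321353e-04, -6.49624658e+01, -5.65171444e+01, -3.85992207e-04,
       -5.39575238e-03,  6.61426361e-05]), 'ee_pos': array([570.3804112 , 191.79638897,   1.16828099]), 'ee_rot': array([-5.43503311e-05, -8.19110044e-02,  9.96639646e-01, -2.22943551e-05]), 'wrist_force': array([-0.01312263,  0.54646914,  0.23400572]), 'moment': array([0.04117405, 0.02820873, 0.02358133]), 'gripper_width': 0.8945106058325615}
```

View pics/t2.png

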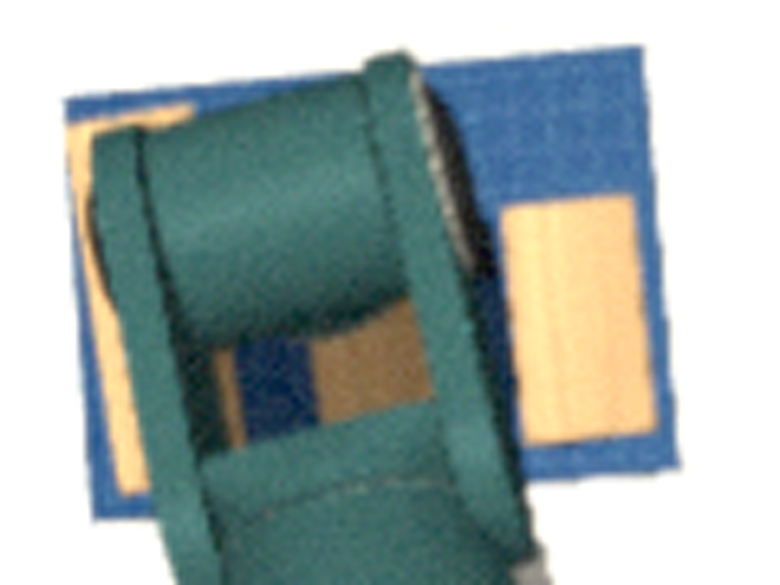

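View pics/s3.png

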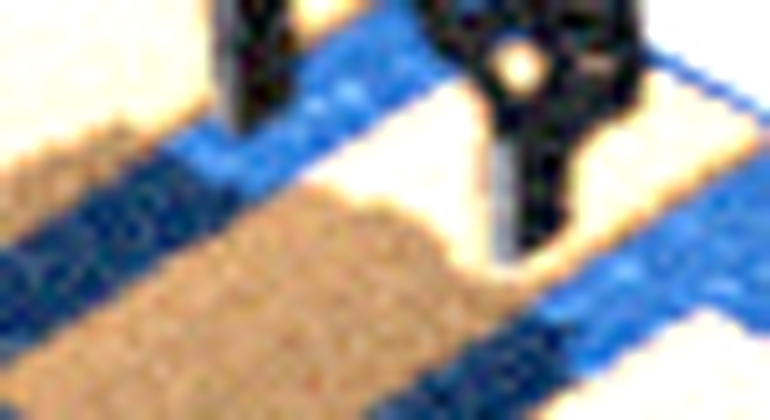

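```bash
python3 -c "
from h import *
p0,R0,s=pose()
for dx,dy in((11,-38),(11,-52),(-11,-52),(11,38),(11,52)):
  for z in (3,10,20,30):
      pt=p0+R0@np.array([dx,dy,0]);pt[2]=z
      print(dx,dy,z,((proj('side',pt)[0]-[255,215]+.5)*14-.5).round(0))
"
```

```text
11 -38 3 [487. 359.]
11 -38 10 [486. 335.]
11 -38 20 [486. 299.]
11 -38 30 [486. 263.]
11 -52 3 [532. 384.]
11 -52 10 [532. 359.]
11 -52 20 [532. 323.]
11 -52 30 [532. 287.]
-11 -52 3 [596. 341.]
-11 -52 10 [596. 316.]
-11 -52 20 [596. 281.]
-11 -52 30 [596. 245.]
11 38 3 [245. 231.]
11 38 10 [244. 206.]
11 38 20 [243. 171.]
11 38 30 [242. 136.]
11 52 3 [202. 208.]
11 52 10 [201. 183.]
11 52 20 [200. 148.]
11 52 30 [199. 113.]
```

Contact hasn't come although the reported z is 1 mm. In the side crop the fingertips (right 515,265; left 245,136) appear ~30 mm above the mat, so the reported z disagrees with what I see. I'll keep feeling downwards carefully.

>>> servo_tool:
  plan: [0,0,0,0,0,0.005,0.79,0,0,0,0,0,0.01,0.79,0,0,0,0,0,0.01,0.79]

```text
clock: 5.95
ee_pos: [570.2, 191.7, -3.2]
ee_rot: [-0.0, -0.082, 0.997, -0.0]
wrist_force: [-0.8, -1.4, -0.1]
gripper_width: 0.898
```

```bash
python3 -c "
from h import *
import cv2
from workcell import capture
p0,R0,s=pose();print(p0,s['wrist_force'],s['joints'],s['joint_efforts'].round(2))
b=capture('side')[215:245,255:310]
cv2.imwrite('pics/s4.png',cv2.resize(np.clip(b*2.5,0,255).astype(np.uint8),None,fx=14,fy=14,interpolation=2)[...,::-1])
"
```

```text
[570.2236353  191.74242509  -3.2373095 ] [-0.83318245 -1.36969378 -0.08759536] [ 2.81980109e-01  1.03624069e-01  1.82097393e+00  1.63182145e-06
  1.21755260e+00 -1.45279105e+00] [ -0.   -65.41 -56.61  -0.    -0.09  -0.  ]
```

View pics/s4.png

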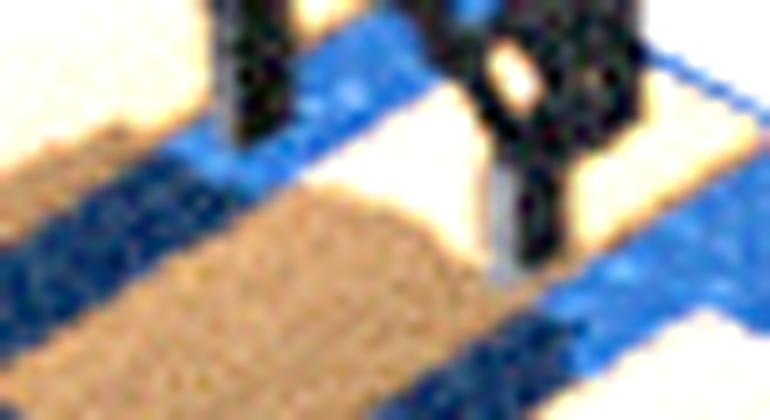

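>>> servo_tool:
  plan: [0,0,0,0,0,0.008,0.79,0,0,0,0,0,0.016,0.79,0,0,0,0,0,0.025,0.79,0,0,0,0,0,0.025,0.79]

```text
clock: 6.4
ee_pos: [570.1, 191.7, -13.6]
ee_rot: [-0.0, -0.082, 0.997, -0.0]
wrist_force: [0.3, 0.6, 0.0]
gripper_width: 0.892
```

```bash
cat > look.py <<'E'
from h import *
import cv2,sys
from workcell import capture
p0,R0,s=pose();print(s['clock'],p0.round(1),s['wrist_force'].round(1),round(s['gripper_width'],3))
n,x0,y0,x1,y1=sys.argv[1],*map(int,sys.argv[2:6]);out=sys.argv[6];g=float(sys.argv[7]) if len(sys.argv)>7 else 1
im=capture(n);cv2.imwrite("pics/"+out+"_raw.png",im[...,::-1]);b=im[y0:y1,x0:x1];f=min(780/(x1-x0),580/(y1-y0))
cv2.imwrite('pics/'+out+'.png',cv2.resize(np.clip(b*g,0,255).astype(np.uint8),None,fx=f,fy=f,interpolation=2)[...,::-1]);print("scale",f)
E
python3 look.py side 255 215 310 245 s5 2.5
```

```text
6.4 [570.1 191.7 -13.6] [0.3 0.6 0. ] 0.892
scale 14.181818181818182
```

View pics/s5.png

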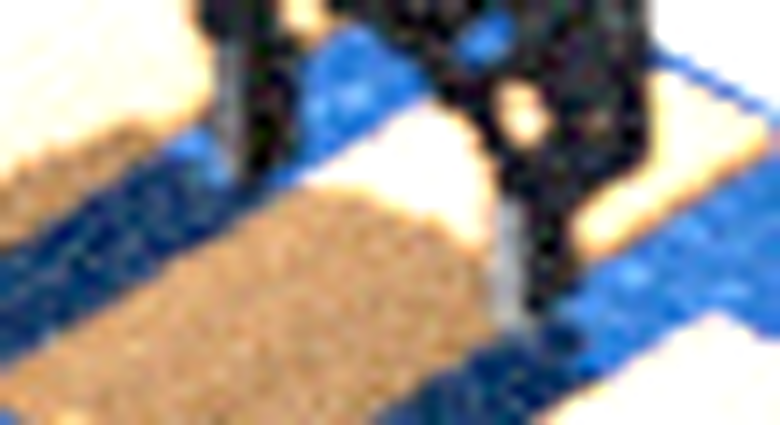

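>>> servo_tool:
  plan: [0,0,0,0,0,0.01,0.79,0,0,0,0,0,0.02,0.79,0,0,0,0,0,0.02,0.79]

```text
clock: 6.75
ee_pos: [570.0, 191.7, -21.6]
ee_rot: [-0.0, -0.082, 0.997, -0.0]
wrist_force: [-0.7, -0.1, 0.4]
gripper_width: 0.896
```

>>> servo_tool:
  plan: [0,0,0,0,0,0.005,0.79,0,0,0,0,0,0.005,0.79]

```text
clock: 6.95
ee_pos: [570.3, 191.8, -23.0]
ee_rot: [-0.0, -0.082, 0.997, -0.0]
wrist_force: [-1.0, 0.4, 0.4]
gripper_width: 0.894
```

>>> servo_tool:
  plan: [0,0,0,0,0,0.005,0.79,0,0,0,0,0,0.005,0.79]

```text
clock: 7.15
ee_pos: [570.7, 191.9, -23.9]
ee_rot: [0.0, -0.082, 0.997, 0.0]
wrist_force: [-4.9, -2.0, 10.8]
gripper_width: 0.893
```

```bash
python3 look.py side 255 215 310 245 s6 2.5
```

```text
7.15 [570.7 191.9 -23.9] [-4.9 -2.  10.8] 0.893
scale 14.181818181818182
```

View pics/s6.png

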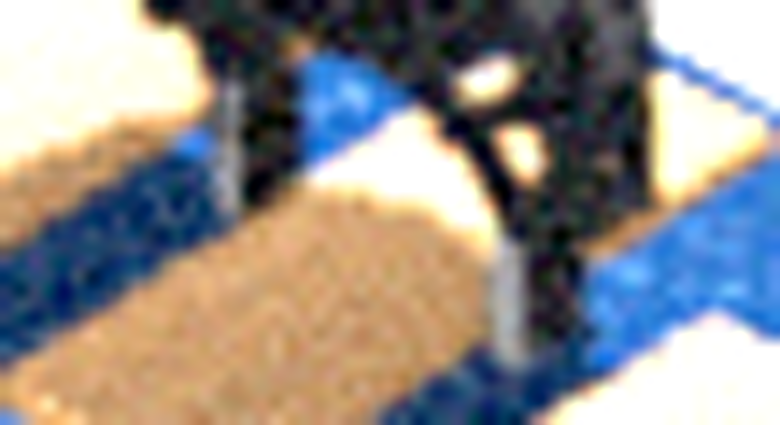

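```bash
python3 -c "
from h import *
p0,R0,s=pose();print(s['moment'],s['wrist_force'],s['gripper_width'],s['joint_efforts'])"
```

```text
[-0.25496696  0.78691955 -0.00536904] [-4.53936674 -1.89311006 10.17962308] 0.8940475344415594 [-9.50098573e-02 -6.07425070e+01 -5.28419137e+01  2.41029169e-02
 -1.40140671e+00 -4.58283306e-03]
```

Both fingertips rest on the mat: the moment is balanced, with contact at reported z≈-23.5. Now raise about 7 mm and close, so the tips grip only the upper half of the board's edges.

>>> servo_tool:
  plan: [0,0,0,0,0,-0.0175,0.79,0,0,0,0,0,-0.0175,0.6,0,0,0,0,0,-0.0175,0.3,0,0,0,0,0,-0.0175,0.3,0,0,0,0,0,-0.0175,0.3]
  grip_force: 40

```text
clock: 7.7
ee_pos: [570.9, 192.0, -16.5]
ee_rot: [0.001, -0.082, 0.997, 0.0]
wrist_force: [-4.7, -1.1, 12.8]
gripper_width: 0.749
```

```bash
python3 look.py side 255 215 310 245 s7 2.5
```

```text
7.7 [570.9 192.  -16.5] [-4.7 -1.1 12.8] 0.749
scale 14.181818181818182
```

View pics/s7.png

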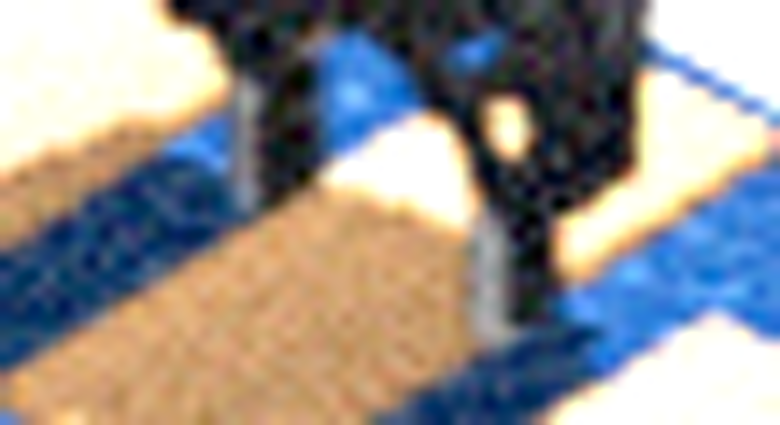

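>>> servo_tool:
  plan: [0,0,0,0,0,-0.005,0.3,0,0,0,0,0,-0.03,0.3,0,0,0,0,0,-0.1,0.3,0,0,0,0,0,-0.2,0.3,0,0,0,0,0,-0.3,0.3,0,0,0,0,0,-0.3,0.3,0,0,0,0,0,-0.3,0.3]

```text
clock: 8.45
ee_pos: [570.7, 191.9, 103.3]
ee_rot: [0.001, -0.082, 0.997, 0.0]
wrist_force: [-0.1, 0.1, -1.1]
gripper_width: 0.753
```

```bash
python3 look.py side 220 165 350 265 s8 1.8; python3 -c "
from h import *
go(rp(45.5,0,60),RT)"
```

```text
8.45 [570.7 191.9 103.3] [-0.1  0.1 -1.1] 0.753
scale 5.8
t=8.50 p0=[570.1 191.7 101.8] jaw=99.40 w=0.753 F=[ 0.3 -0.2 -0.9] q=[ 0.28  0.01  1.74 -0.    1.4  -1.45]
turn [-0.1496 -0.1762  0.8541] shift [ 0.4412 -0.9409 -0.0521]  mm [ 176.5 -376.4  -20.8] rows 11.8
```

View pics/s8.png

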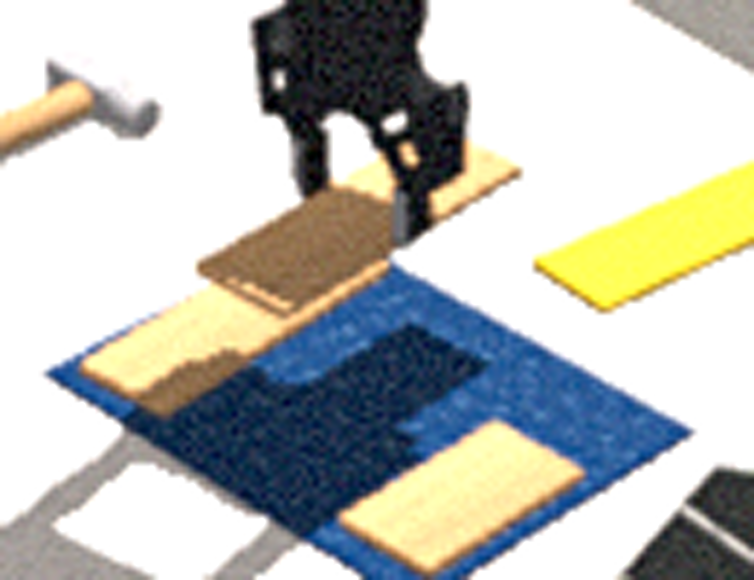

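```bash
python3 -c "
from h import *
np.set_printoptions(precision=2,suppress=True)
o=unc([(470,143),(522,171),(285,310),(198,266)],5.8,(220,165))
m=np.array([(95,33,0),(95,-33,0),(-95,-33,0),(-95,33,0)],float)
def f(q,free):
    mm=m.copy();mm[:,2]=q[0];Q=[q[2],q[3],q[1]] if free else [570.2,191.9,q[1]]
    return (proj('side',place(mm,Q))-o).ravel()
for fr in(0,1):
    r=least_squares(f,[130,.16,570,192],args=(fr,));print(r.x,r.fun)
"
```

```text
[124.09   0.1  570.   192.  ] [-3.93 -1.6   1.59  1.33 -2.05  0.77 -1.52 -0.35]
[ 84.84   0.08 610.78 237.78] [-2.58 -0.92  2.16  1.88 -0.5  -0.01  0.86 -0.93]
```

```bash
python3 -c "
from h import *
np.set_printoptions(precision=3,suppress=True)
o=unc([(522,171),(285,310),(198,266)],5.8,(220,165))
m=np.array([(95,-33,0),(-95,-33,0),(-95,33,0)],float)
def f(q,free):
    mm=m.copy();mm[:,2]=q[0];Q=[q[2],q[3],q[1]] if free else [570.2,191.9,q[1]]
    return (proj('side',place(mm,Q))-o).ravel()
for fr in(0,1):
    r=least_squares(f,[130,.16,570,192],args=(fr,));print(r.x,r.fun)
"
```

```text
[127.042   0.169 570.    192.   ] [ 0.503 -0.551  0.132  0.532 -0.58   0.033]
[ 99.965   0.156 595.038 224.859] [-0.041  0.023  0.068  0.182 -0.031 -0.207]
```

```bash
python3 -c "
from h import *
print(rp(45.5,0,70))
go([480,0,190],RT)"
```

```text
[ 453.53830998 -208.4         131.91965463]
t=8.50 p0=[570.1 191.7 101.8] jaw=99.40 w=0.753 F=[ 0.3 -0.2 -0.9] q=[ 0.28  0.01  1.74 -0.    1.4  -1.45]
turn [-0.1496 -0.1762  0.8541] shift [ 0.3006 -0.4361 -0.2204]  mm [ 120.3 -174.4  -88.1] rows 11.8
```

>>> servo_tool:
  plan: [0,0,0,0,0,-0.1,0.3,-0.15,-0.176,0.854,0.3,-0.436,-0.22,0.3,-0.15,-0.176,0.854,0.3,-0.436,-0.22,0.3,-0.15,-0.176,0.854,0.3,-0.436,-0.22,0.3,-0.15,-0.176,0.854,0.3,-0.436,-0.22,0.3,-0.15,-0.176,0.854,0.3,-0.436,-0.22,0.3,-0.15,-0.176,0.854,0.3,-0.436,-0.22,0.3,-0.15,-0.176,0.854,0.3,-0.436,-0.22,0.3,-0.15,-0.176,0.854,0.3,-0.436,-0.22,0.3,-0.15,-0.176,0.854,0.3,-0.436,-0.22,0.3,-0.15,-0.176,0.854,0.3,-0.436,-0.22,0.3,-0.15,-0.176,0.854,0.3,-0.436,-0.22,0.3]

```text
clock: 9.7
ee_pos: [480.0, -0.0, 188.4]
ee_rot: [0.135, 0.654, 0.732, 0.136]
wrist_force: [-0.1, -0.8, -1.8]
gripper_width: 0.748
```

>>> servo_tool:
  plan: [0,0,0,0,0,0,0.3,0,0,0,0,0,0,0.3,0,0,0,0,0,0,0.3]

```text
clock: 10.0
ee_pos: [480.5, 0.1, 189.7]
ee_rot: [0.135, 0.65, 0.736, 0.136]
wrist_force: [0.3, 0.2, -0.1]
gripper_width: 0.747
```

```bash
python3 -c "
from h import *
go(rp(45.5,0,70),RT)
p,M,s=pose();print(M)"
```

```text
t=10.00 p0=[4.805e+02 1.000e-01 1.897e+02] jaw=7.38 w=0.747 F=[ 0.3  0.2 -0.1] q=[-0.09 -0.6   2.11  0.06  1.25 -0.22]
turn [-0.0105 -0.0127  0.0595] shift [-0.5062 -0.1781  0.0961]  mm [-202.5  -71.3   38.4] rows 4.4
[[-0.11936146  0.91945211  0.37464739]
 [ 0.99259635  0.11905273  0.02406119]
 [-0.02247968  0.37474561 -0.92685511]]
```

>>> servo_tool:
  plan: [-0.0105,-0.0127,0.0595,-0.2,-0.07,0.04,0.3,-0.0105,-0.0127,0.0595,-0.35,-0.12,0.07,0.3,-0.0105,-0.0127,0.0595,-0.506,-0.178,0.096,0.3,-0.0105,-0.0127,0.0595,-0.506,-0.178,0.096,0.3,-0.0105,-0.0127,0.0595,-0.506,-0.178,0.096,0.3,-0.0105,-0.0127,0.0595,-0.506,-0.178,0.096,0.3,-0.0105,-0.0127,0.0595,-0.506,-0.178,0.096,0.3]

```text
clock: 10.7
ee_pos: [452.8, -208.4, 132.0]
ee_rot: [0.143, 0.694, 0.691, 0.143]
wrist_force: [-0.5, 0.8, -0.1]
gripper_width: 0.747
```

```bash
python3 look.py side 270 200 450 340 s9 1.5;python3 look.py top 310 170 440 310 t9 1.5; python3 -c "
from h import *
go(rp(45.5,0,70),RT)"
```

```text
10.7 [ 452.8 -208.4  132. ] [-0.5  0.8 -0.1] 0.747
scale 4.142857142857143
10.75 [ 453.  -207.9  132.3] [ 0.6  0.2 -0.3] 0.749
scale 4.142857142857143
t=10.80 p0=[ 453.2 -207.5  132.5] jaw=-0.13 w=0.749 F=[-1.4  0.2 -0.4] q=[-0.62 -0.51  2.15  0.25  1.17 -0.68]
turn [ 0.0008  0.0001 -0.001 ] shift [-0.0023  0.0002  0.0017]  mm [-0.9  0.1  0.7] rows 0.0
```

View pics/s9.png

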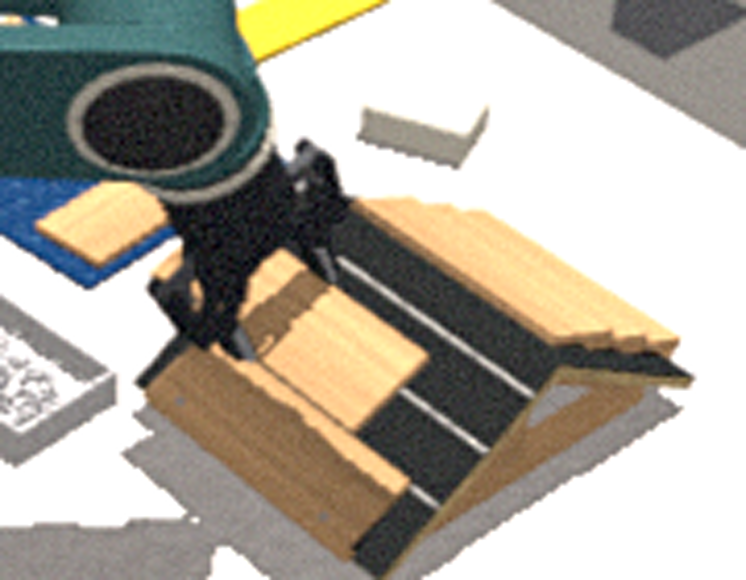

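View pics/t9.png

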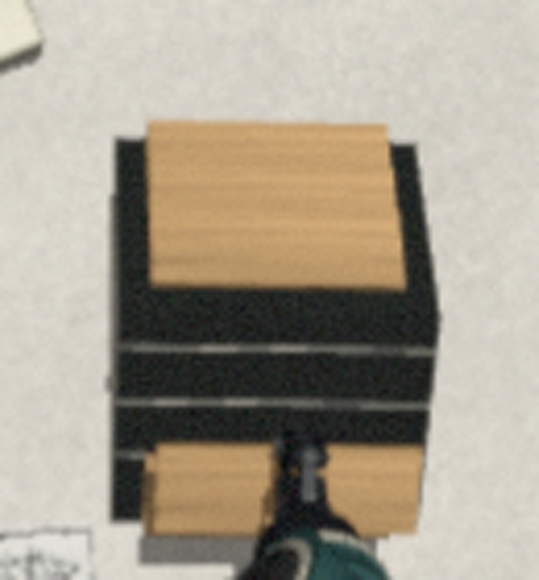

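```bash
cat > fb.py <<'E'
from h import *
np.set_printoptions(precision=2,suppress=True)
# corners of top face order: (up,left y+),(up,y-),(low,y-),(low,y+) in eaves axes
m=np.array([(33,95,3.5),(33,-95,3.5),(-33,-95,3.5),(-33,95,3.5)],float)
def fb(obs,rot=True):
    def f(q):
        r=R.from_rotvec([0,q[4],q[3]]).as_matrix() # in eaves axes: pitch, yaw
        X=(m@r.T)+q[:3]
        W=np.array([rp(*x) for x in X])
        return np.concatenate([(proj(n,W[i])-o).ravel() for n,i,o in obs])
    if not rot:
        g=lambda q:f(np.r_[q,0,0]);r=least_squares(g,[45,0,80])
    else: r=least_squares(f,[45,0,80,0,0])
    print(r.x,"res",r.fun)
    return r.x
E
python3 -c "
from fb import *
t=unc([(157,444),(422,446),(417,534),(147,532)],4.142857,(310,170));s=unc([(428,355),(350,432)],4.142857,(270,200))
for rot in(0,1):
  fb([('top',[0,1,2,3],t),('side',[1,2],s)],rot)
  if not rot: fb([('top',[1,2],t[1:3]),('side',[1,2],s)],rot)
"
```

```text
[44.09 -0.17 91.18] res [-0.44  0.41 -0.5   0.66 -0.87 -0.03  1.25 -0.19  0.16  0.07  0.67 -0.29]
[43.89 -0.94 91.96] res [-0.2   0.81 -0.58  0.13  0.25  0.11  0.75 -0.23]
[44.28 -0.23 91.5  -0.01  0.02] res [-0.36  0.15 -0.44  0.71 -0.86  0.15  1.23 -0.31  0.17  0.22  0.49 -0.43]
```

>>> servo_tool:
  plan: [0,0,0,-0.0023,0,0.05,0.3,0,0,0,-0.0023,0,0.1,0.3,0,0,0,-0.0023,0,0.15,0.3,0,0,0,-0.0023,0,0.18,0.3,0,0,0,-0.0023,0,0.19,0.3,0,0,0,-0.0023,0,0.19,0.3,0,0,0,-0.0023,0,0.19,0.3]

```text
clock: 11.5
ee_pos: [483.3, -209.1, 63.4]
ee_rot: [0.144, 0.694, 0.691, 0.143]
wrist_force: [-1.1, 0.7, -1.2]
gripper_width: 0.749
```

```bash
cat >> h.py <<'E'
def ev():
    p,M,s=pose();d_=p-ROOF-EC;c=RT.T@M
    print("t=%.2f TCP in eaves x=%.1f y=%.1f z=%.1f F=%s w=%.3f err rotvec(tool)=%s"%(s["clock"],d_@U,d_@Y,d_@N,s["wrist_force"].round(1),s["gripper_width"],R.from_matrix(M.T@RT).as_rotvec().round(3)), "moment",s["moment"].round(2))
E
python3 -c "
from h import *
ev()"; python3 look.py side 270 200 450 340 s10 1.5
```

```text
t=11.50 TCP in eaves x=45.7 y=-0.7 z=-4.7 F=[-1.1  0.7 -1.2] w=0.749 err rotvec(tool)=[ 0.002  0.001 -0.003] moment [-0.03  0.21 -0.05]
11.5 [ 483.3 -209.1   63.4] [-1.1  0.7 -1.2] 0.749
scale 4.142857142857143
```

View pics/s10.png

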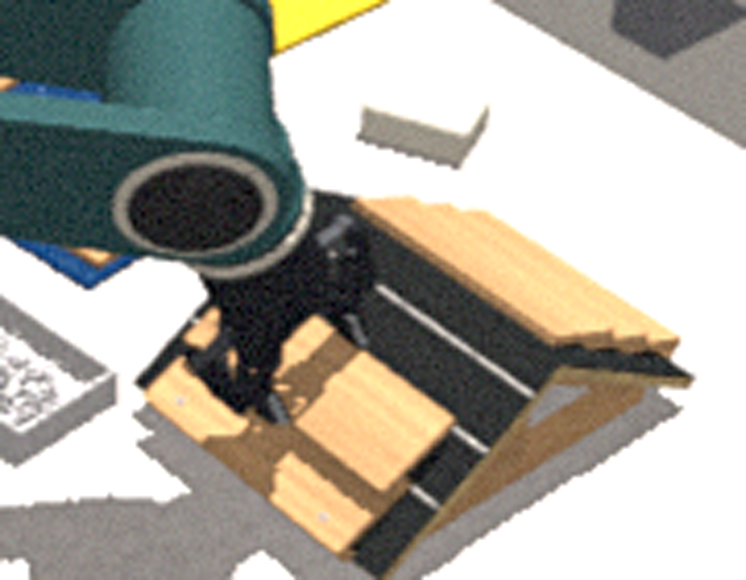

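```bash
python3 -c "
from fb import *
for z in(18.5,7):
  for x,y in((78.5,-95),(12.5,-95)): print(z,((proj('side',rp(x,y,z+3.5))[0]-[270,200]+.5)*4.142857-.5).round(0))
"
```

```text
18.5 [455. 416.]
18.5 [382. 490.]
7 [458. 426.]
7 [386. 499.]
```

>>> servo_tool:
  plan: [0,0,0,0.0015,0,0.005,0.3,0,0,0,0.0015,0,0.01,0.3,0,0,0,0.0015,0,0.015,0.3,0,0,0,0.0015,0,0.015,0.3]

```text
clock: 11.95
ee_pos: [485.4, -208.5, 56.7]
ee_rot: [0.143, 0.694, 0.691, 0.143]
wrist_force: [0.0, 0.4, -1.4]
gripper_width: 0.748
```

```bash
python3 -c "
from h import *
ev()"
```

```text
t=11.95 TCP in eaves x=45.0 y=-0.1 z=-11.7 F=[ 0.   0.4 -1.4] w=0.748 err rotvec(tool)=[ 0.001  0.    -0.004] moment [0.01 0.16 0.04]
```

>>> servo_tool:
  plan: [0,0,0,0,0.001,0.004,0.3,0,0,0,0,0.001,0.004,0.3]

```text
clock: 12.15
ee_pos: [486.4, -208.5, 55.5]
ee_rot: [0.143, 0.694, 0.691, 0.143]
wrist_force: [-0.2, -0.1, -1.3]
gripper_width: 0.751
```

>>> servo_tool:
  plan: [0,0,0,0,0,0.0025,0.3,0,0,0,0,0,0.0025,0.3]

```text
clock: 12.35
ee_pos: [486.8, -208.5, 54.6]
ee_rot: [0.143, 0.694, 0.691, 0.143]
wrist_force: [-0.5, 0.8, 0.6]
gripper_width: 0.748
```

>>> servo_tool:
  plan: [0,0,0,0,0,0.0025,0.3,0,0,0,0,0,0.0025,0.3]

```text
clock: 12.55
ee_pos: [487.2, -208.5, 53.7]
ee_rot: [0.143, 0.694, 0.691, 0.143]
wrist_force: [0.4, 0.4, -0.9]
gripper_width: 0.751
```

```bash
python3 -c "
from h import *
ev()"
```

```text
t=12.55 TCP in eaves x=45.5 y=-0.1 z=-15.1 F=[ 0.4  0.4 -0.9] w=0.751 err rotvec(tool)=[ 0.001  0.001 -0.004] moment [ 0.02  0.23 -0.01]
```

>>> servo_tool:
  plan: [0,0,0,0,0,0.0025,0.3,0,0,0,0,0,0.0025,0.3]

```text
clock: 12.75
ee_pos: [487.6, -208.5, 52.8]
ee_rot: [0.143, 0.694, 0.691, 0.143]
wrist_force: [0.5, 0.3, -0.0]
gripper_width: 0.747
```

>>> servo_tool:
  plan: [0,0,0,0,0,0.0025,0.3,0,0,0,0,0,0.0025,0.3]

```text
clock: 12.95
ee_pos: [487.9, -208.5, 52.3]
ee_rot: [0.143, 0.694, 0.691, 0.143]
wrist_force: [-7.1, 2.0, 7.3]
gripper_width: 0.75
```

```bash
python3 -c "
from h import *
ev()"
```

```text
t=12.95 TCP in eaves x=45.6 y=-0.1 z=-16.7 F=[-7.1  2.   7.3] w=0.750 err rotvec(tool)=[ 0.001  0.001 -0.004] moment [0.27 1.06 0.12]
```

>>> servo_tool:
  plan: [0,0,0,0,0,0.001,0.3,0,0,0,0,0,0.001,0.3,0,0,0,0,0,0.001,0.3]

```text
clock: 13.25
ee_pos: [488.0, -208.6, 52.3]
ee_rot: [0.143, 0.694, 0.691, 0.143]
wrist_force: [-13.8, 2.6, 13.3]
gripper_width: 0.753
```

```bash
python3 -c "
from h import *
ev()"; python3 look.py side 320 260 420 335 s11 1.5;python3 look.py top 310 210 440 310 t11 1.5
```

```text
t=13.25 TCP in eaves x=45.7 y=-0.2 z=-16.7 F=[-13.8   2.6  13.3] w=0.753 err rotvec(tool)=[ 0.001  0.001 -0.003] moment [0.56 1.66 0.19]
13.25 [ 488.  -208.6   52.3] [-13.8   2.6  13.3] 0.753
scale 7.733333333333333
13.3 [ 488.  -208.6   52.3] [-13.2   3.3  14. ] 0.748
scale 5.8
```

View pics/s11.png

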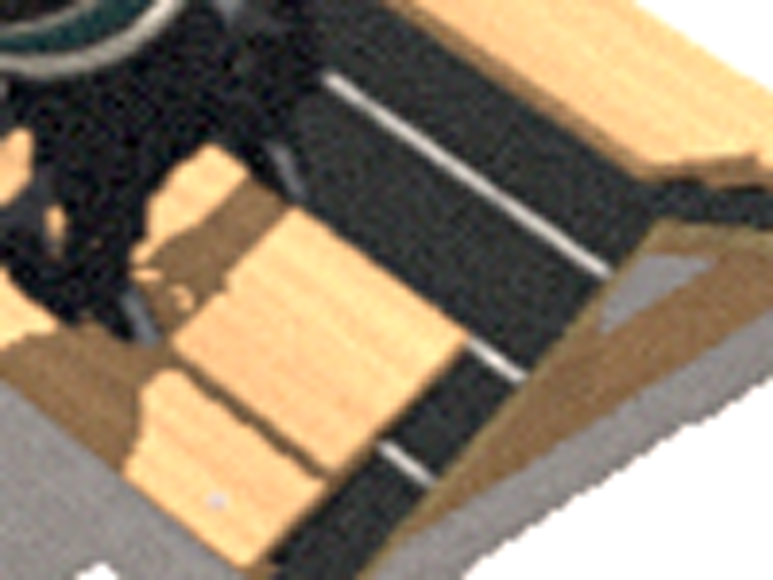

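View pics/t11.png

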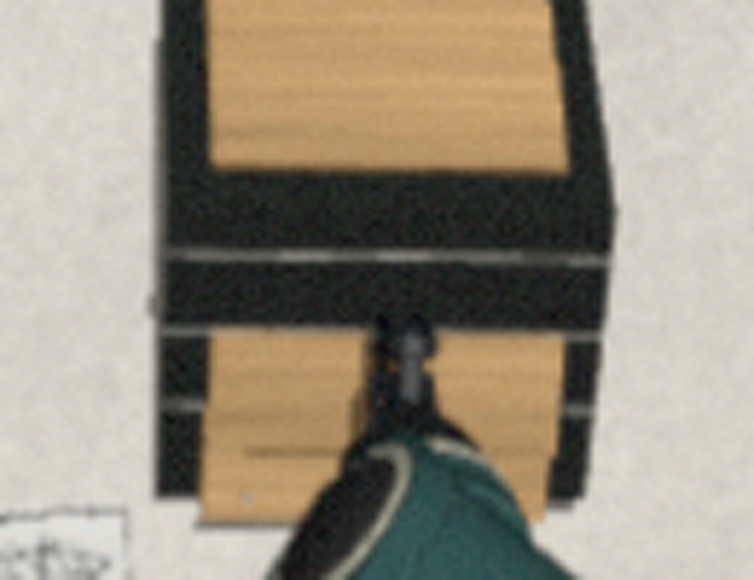

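```bash
python3 -c "
from fb import *
t=unc([(210,329),(566,335)],5.8,(310,210));s=unc([(468,340),(330,470)],7.7333,(320,260))
print(t,s)
for x in((45.5,0,7),): 
  print(proj('top',[rp(78.5,95,10.5),rp(78.5,-95,10.5)]),proj('side',[rp(78.5,-95,10.5),rp(12.5,-95,10.5)]))
"
```

```text
[[345.79 266.31]
 [407.17 267.34]] [[380.08 303.53]
 [362.24 320.34]]
[[345.46 267.25]
 [406.15 267.99]] [[380.26 302.35]
 [362.8  320.  ]]
```

>>> servo_tool:
  plan: [0,0,0,0,0,-0.0025,0.3,0,0,0,0,0,-0.0025,0.56,0,0,0,0,0,-0.0025,0.62,0,0,0,0,0,-0.0025,0.75,0,0,0,0,0,-0.0025,1,0,0,0,0,0,-0.0025,1,0,0,0,0,0,-0.0025,1]

```text
clock: 14.05
ee_pos: [487.8, -208.5, 52.5]
ee_rot: [0.143, 0.694, 0.691, 0.143]
wrist_force: [0.5, -0.0, 0.2]
gripper_width: 1.002
```

```bash
python3 -c "
from h import *
ev()"; python3 look.py side 320 260 420 335 s12 1.5
```

```text
t=14.05 TCP in eaves x=45.5 y=-0.1 z=-16.5 F=[ 0.5 -0.   0.2] w=1.002 err rotvec(tool)=[ 0.001  0.001 -0.004] moment [-0.02  0.14  0.01]
14.05 [ 487.8 -208.5   52.5] [ 0.5 -0.   0.2] 1.002
scale 7.733333333333333
```

View pics/s12.png

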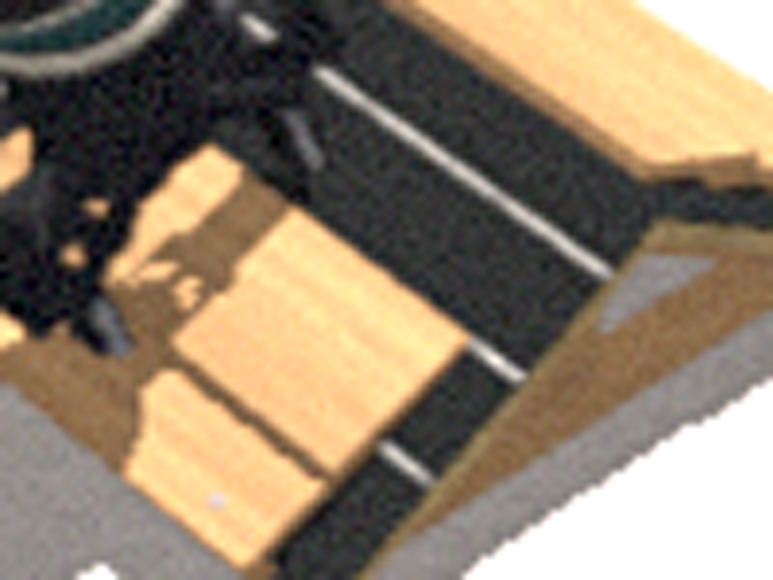

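The board stayed put: its upper edge is on the chalk line, corner at crop (468,340). Retreating for the second board.

>>> servo_tool:
  plan: [0,0,0,0,0,-0.03,1,0,0,0,0,0,-0.1,1,0,0,0,0,0,-0.2,1,0,0,0,0,0,-0.3,1,0,0,0,0,0,-0.3,1,0,0,0,0,0,-0.3,1]

```text
clock: 14.7
ee_pos: [440.0, -208.8, 164.3]
ee_rot: [0.145, 0.694, 0.691, 0.143]
wrist_force: [0.1, -0.2, -0.7]
gripper_width: 1.002
```

```bash
python3 -c "
from h import *
go([540,190,130],down(np.degrees(.182)+90))"
```

```text
t=14.70 p0=[ 440.  -208.8  164.3] jaw=-0.23 w=1.002 F=[ 0.1 -0.2 -0.7] q=[-0.65 -0.55  2.13  0.25  1.24 -0.69]
turn [ 0.1488  0.1801 -0.8647] shift [0.9981 0.1913 0.176 ]  mm [399.2  76.5  70.4] rows 11.9
```

>>> servo_tool:
  plan: [0.149,0.18,-0.865,0.99,0.19,0.14,0.9,0.149,0.18,-0.865,0.99,0.19,0.14,0.9,0.149,0.18,-0.865,0.99,0.19,0.14,0.9,0.149,0.18,-0.865,0.99,0.19,0.14,0.9,0.149,0.18,-0.865,0.99,0.19,0.14,0.9,0.149,0.18,-0.865,0.99,0.19,0.14,0.9,0.149,0.18,-0.865,0.99,0.19,0.14,0.9,0.149,0.18,-0.865,0.99,0.19,0.14,0.9,0.149,0.18,-0.865,0.99,0.19,0.14,0.9,0.149,0.18,-0.865,0.99,0.19,0.14,0.9,0.149,0.18,-0.865,0.99,0.19,0.14,0.9,0.149,0.18,-0.865,0.99,0.19,0.14,0.9]

```text
clock: 15.9
ee_pos: [533.1, 187.4, 140.3]
ee_rot: [-0.003, -0.095, 0.996, -0.0]
wrist_force: [0.7, 0.2, -0.4]
gripper_width: 0.953
```

>>> servo_tool:
  plan: [0,0,0,0,0,0,0.79,0,0,0,0,0,0,0.79]

```text
clock: 16.1
ee_pos: [533.3, 187.4, 140.8]
ee_rot: [-0.001, -0.09, 0.996, 0.001]
wrist_force: [0.3, 0.3, -0.1]
gripper_width: 0.897
```

```bash
python3 -c "
from h import *
go([562.5,299.2,30],down(np.degrees(.182)+90))"
```

```text
t=16.10 p0=[533.3 187.4 140.8] jaw=100.28 w=0.897 F=[ 0.3  0.3 -0.1] q=[ 0.29 -0.09  1.77  0.    1.47 -1.46]
turn [ 0.0009 -0.0014 -0.0013] shift [-0.1225  0.2615  0.2771]  mm [-49.  104.6 110.8] rows 3.2
```

>>> servo_tool:
  plan: [0.0009,-0.0014,-0.0013,-0.1225,0.2615,0.08,0.79,0.0009,-0.0014,-0.0013,-0.1225,0.2615,0.16,0.79,0.0009,-0.0014,-0.0013,-0.1225,0.2615,0.26,0.79,0.0009,-0.0014,-0.0013,-0.1225,0.2615,0.277,0.79,0.0009,-0.0014,-0.0013,-0.1225,0.2615,0.277,0.79,0.0009,-0.0014,-0.0013,-0.1225,0.2615,0.277,0.79]

```text
clock: 16.7
ee_pos: [562.5, 298.8, 31.8]
ee_rot: [0.001, -0.092, 0.996, 0.0]
wrist_force: [-0.6, -0.9, 0.5]
gripper_width: 0.895
```

```bash
python3 -c "
from h import *
go([562.5,299.2,-8],down(np.degrees(.182)+90))"; python3 look.py side 225 190 300 245 s13 2
```

```text
t=16.70 p0=[562.5 298.8  31.8] jaw=100.52 w=0.895 F=[-0.6 -0.9  0.5] q=[ 0.45  0.14  1.72 -0.    1.28 -1.31]
turn [-0.      0.0006  0.0008] shift [-0.      0.001   0.0994]  mm [-0.   0.4 39.8] rows 0.8
16.7 [562.5 298.8  31.8] [-0.6 -0.9  0.5] 0.895
scale 10.4
```

View pics/s13.png

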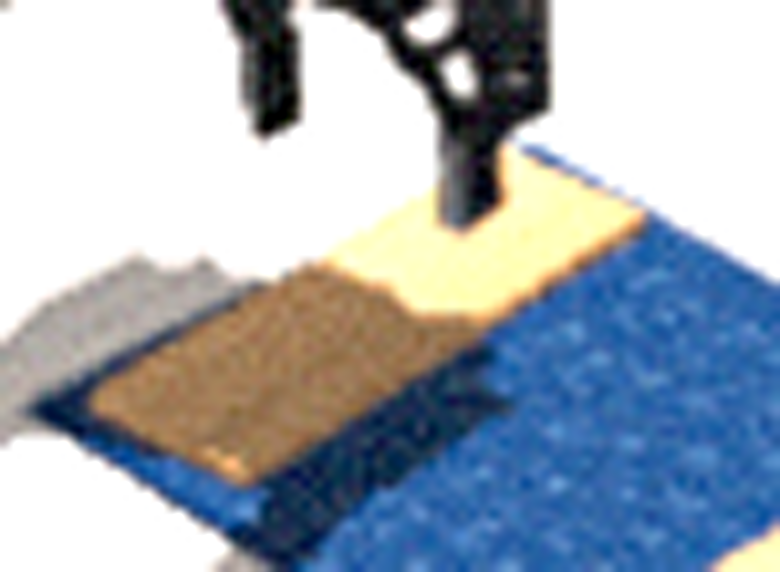

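>>> servo_tool:
  plan: [0,0,0,0,0,0.04,0.79,0,0,0,0,0,0.08,0.79,0,0,0,0,0,0.1,0.79,0,0,0,0,0,0.1,0.79,0,0,0,0,0,0.1,0.79]

```text
clock: 17.25
ee_pos: [562.5, 299.0, -9.0]
ee_rot: [0.0, -0.093, 0.996, -0.0]
wrist_force: [1.0, -0.3, 0.7]
gripper_width: 0.896
```

```bash
python3 -c "
from h import *
go([562.5,299.2,-16.5],down(np.degrees(.182)+90))"; python3 look.py side 225 190 300 245 s14 2
```

```text
t=17.25 p0=[562.5 299.   -9. ] jaw=100.63 w=0.896 F=[ 1.  -0.3  0.7] q=[ 0.45  0.18  1.74 -0.    1.22 -1.31]
turn [-0.0002  0.0003  0.0017] shift [0.     0.0004 0.0187]  mm [0.  0.2 7.5] rows 0.1
17.25 [562.5 299.   -9. ] [ 1.  -0.3  0.7] 0.896
scale 10.4
```

View pics/s14.png

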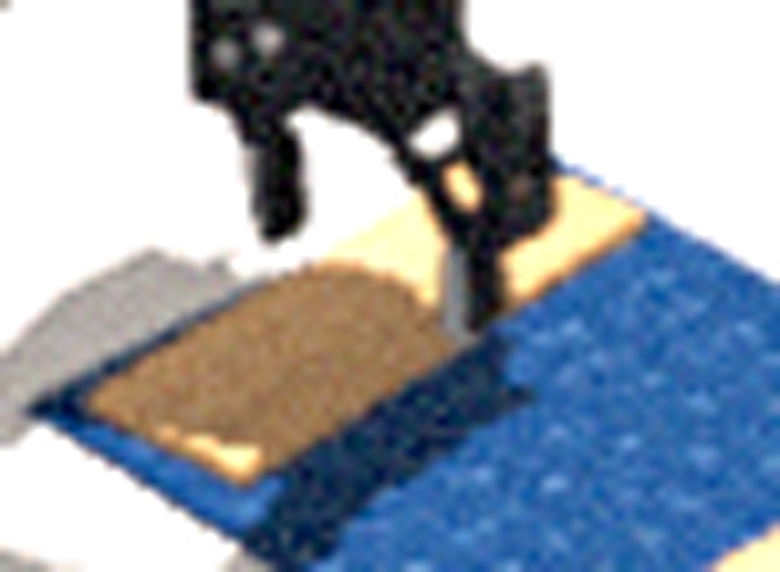

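>>> servo_tool:
  plan: [0,0,0.001,0,0,0.009,0.79,0,0,0.001,0,0,0.0175,0.79,0,0,0.001,0,0,0.0175,0.79]

```text
clock: 17.6
ee_pos: [562.3, 299.1, -16.4]
ee_rot: [0.0, -0.092, 0.996, -0.0]
wrist_force: [0.1, -0.4, -0.3]
gripper_width: 0.897
```

>>> servo_tool:
  plan: [0,0,0,0,0,0,0.6,0,0,0,0,0,0,0.3,0,0,0,0,0,0,0.3,0,0,0,0,0,0,0.3]

```text
clock: 18.0
ee_pos: [562.7, 299.2, -15.2]
ee_rot: [0.001, -0.092, 0.996, -0.0]
wrist_force: [-2.7, -0.1, 6.6]
gripper_width: 0.741
```

```bash
python3 look.py side 225 190 300 245 s15 2
```

```text
18.0 [562.7 299.2 -15.2] [-2.7 -0.1  6.6] 0.741
scale 10.4
```

View pics/s15.png

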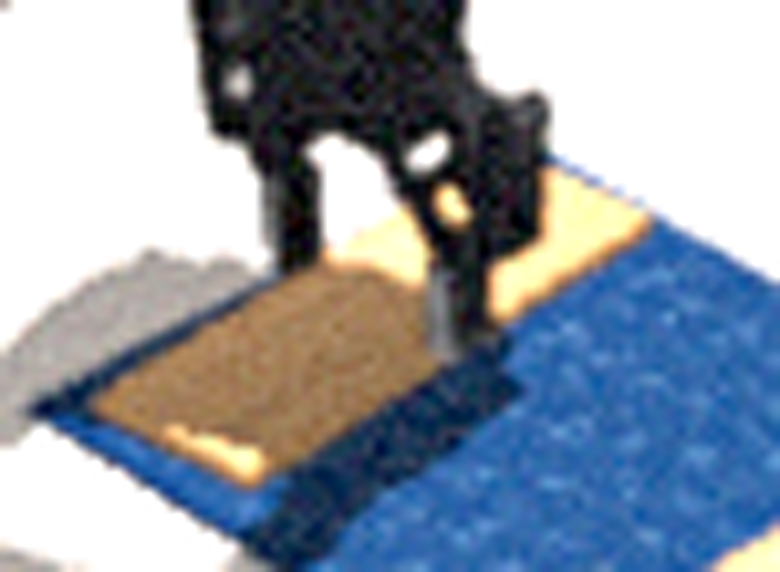

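>>> servo_tool:
  plan: [0,0,0,0,0,-0.005,0.3,0,0,0,0,0,-0.03,0.3,0,0,0,0,0,-0.1,0.3,0,0,0,0,0,-0.2,0.3,0,0,0,0,0,-0.3,0.3,0,0,0,0,0,-0.42,0.3,0,0,0,0,0,-0.42,0.3,0,0,0,0,0,-0.42,0.3]

```text
clock: 18.85
ee_pos: [562.8, 299.4, 154.0]
ee_rot: [0.002, -0.092, 0.996, 0.0]
wrist_force: [0.1, -0.2, -1.3]
gripper_width: 0.742
```

```bash
python3 look.py side 200 140 350 255 s16 1.5; python3 -c "
from h import *
print(rp(91,0,70))
go([480,20,190],RT)"
```

```text
18.85 [562.8 299.4 154. ] [ 0.1 -0.2 -1.3] 0.742
scale 5.043478260869565
[ 495.32762033 -208.4         149.916975  ]
t=18.90 p0=[562.3 299.1 152.2] jaw=100.53 w=0.739 F=[-0.3  0.2 -1.6] q=[ 0.45  0.06  1.61 -0.    1.48 -1.31]
turn [-0.1476 -0.1775  0.8638] shift [ 0.3296 -0.6484 -0.0947]  mm [ 131.8 -259.4  -37.9] rows 11.9
```

View pics/s16.png

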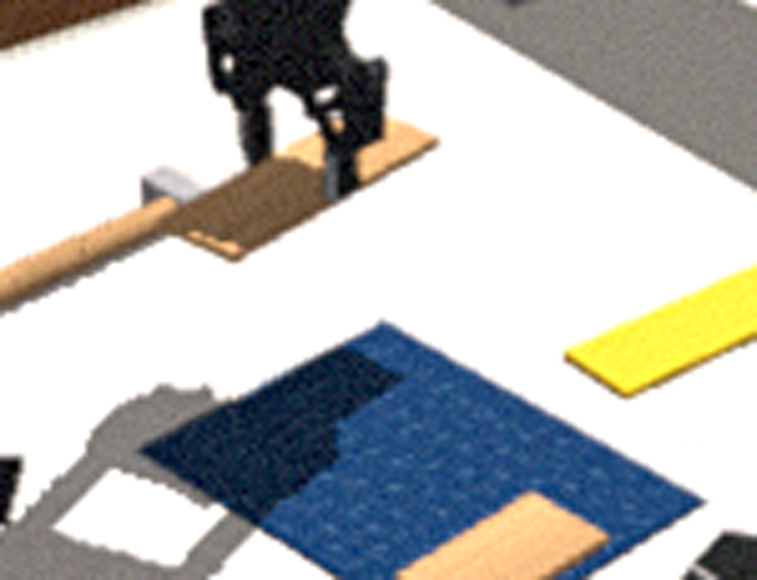

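Board lifted level (crop ~(300,195)); mat now shows only the offcut. Carrying over.

>>> servo_tool:
  plan: [-0.1476,-0.1775,0.864,0.33,-0.648,-0.12,0.3,-0.1476,-0.1775,0.864,0.33,-0.648,-0.12,0.3,-0.1476,-0.1775,0.864,0.33,-0.648,-0.12,0.3,-0.1476,-0.1775,0.864,0.33,-0.648,-0.12,0.3,-0.1476,-0.1775,0.864,0.33,-0.648,-0.12,0.3,-0.1476,-0.1775,0.864,0.33,-0.648,-0.12,0.3,-0.1476,-0.1775,0.864,0.33,-0.648,-0.12,0.3,-0.1476,-0.1775,0.864,0.33,-0.648,-0.12,0.3,-0.1476,-0.1775,0.864,0.33,-0.648,-0.12,0.3,-0.1476,-0.1775,0.864,0.33,-0.648,-0.12,0.3,-0.1476,-0.1775,0.864,0.33,-0.648,-0.12,0.3,-0.1476,-0.1775,0.864,0.33,-0.648,-0.12,0.3]

```text
clock: 20.1
ee_pos: [479.4, 20.1, 198.5]
ee_rot: [0.142, 0.695, 0.69, 0.142]
wrist_force: [0.4, -0.3, -0.2]
gripper_width: 0.742
```

>>> servo_tool:
  plan: [0,0,0,0,0,0,0.3,0,0,0,0,0,0,0.3]

```text
clock: 20.3
ee_pos: [479.6, 20.4, 199.2]
ee_rot: [0.142, 0.691, 0.694, 0.142]
wrist_force: [-0.3, 0.3, -1.2]
gripper_width: 0.745
```

```bash
python3 -c "
from h import *
go(rp(91,0,70),RT)"
```

```text
t=20.30 p0=[479.6  20.4 199.2] jaw=0.29 w=0.745 F=[-0.3  0.3 -1.2] q=[-0.01 -0.62  2.11  0.01  1.25 -0.02]
turn [-0.001  -0.0004  0.0023] shift [-0.5721 -0.015   0.1283]  mm [-228.8   -6.    51.3] rows 4.7
```

>>> servo_tool:
  plan: [-0.001,0,0.002,-0.12,-0.003,0.02,0.3,-0.001,0,0.002,-0.24,-0.007,0.05,0.3,-0.001,0,0.002,-0.36,-0.01,0.08,0.3,-0.001,0,0.002,-0.48,-0.012,0.1,0.3,-0.001,0,0.002,-0.572,-0.015,0.128,0.3,-0.001,0,0.002,-0.572,-0.015,0.128,0.3,-0.001,0,0.002,-0.572,-0.015,0.128,0.3,-0.001,0,0.002,-0.572,-0.015,0.128,0.3]

```text
clock: 21.1
ee_pos: [494.6, -208.1, 150.6]
ee_rot: [0.143, 0.693, 0.692, 0.144]
wrist_force: [-0.2, 0.2, -0.1]
gripper_width: 0.74
```

```bash
python3 -c "
from h import *
ev()"; python3 look.py side 270 200 450 340 s17 1.5;python3 look.py top 310 210 440 310 t17 1.5
```

```text
t=21.10 TCP in eaves x=90.6 y=0.3 z=70.9 F=[-0.2  0.2 -0.1] w=0.740 err rotvec(tool)=[ 0.002 -0.001 -0.002] moment [-0.02  0.16  0.02]
21.1 [ 494.6 -208.1  150.6] [-0.2  0.2 -0.1] 0.74
scale 4.142857142857143
21.15 [ 494.8 -207.9  150.9] [-0.5 -0.5 -0.4] 0.743
scale 5.8
```

View pics/s17.png

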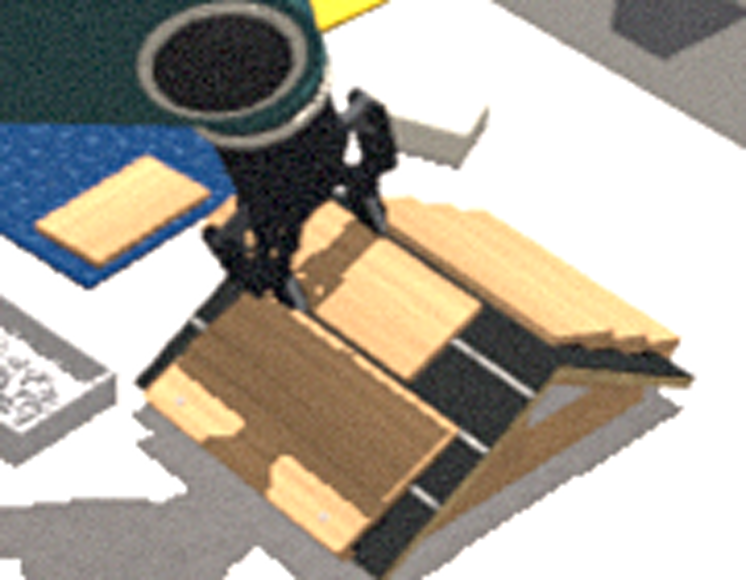

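View pics/t17.png

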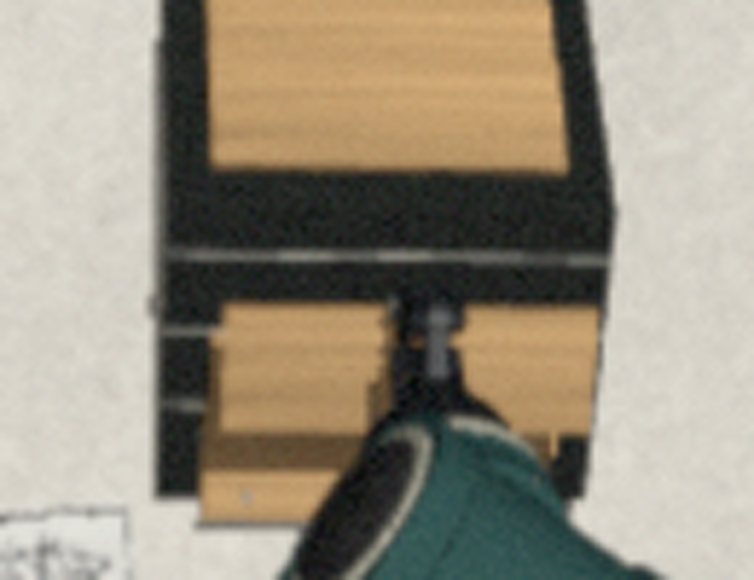

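```bash
python3 -c "
from fb import *
t=unc([(224,303),(602,309),(591,435),(220,433)],5.8,(310,210));s=unc([(481,308),(406,376)],4.142857,(270,200))
for rot in(0,1):
  fb([('top',[0,1,2,3],t),('side',[1,2],s)],rot)
"
```

```text
[89.96 -2.25 92.31] res [ 0.11  0.82 -0.53  0.58 -0.22 -0.18  0.06 -0.54  0.35 -0.86  0.41  0.7 ]
[89.84 -2.3  92.53 -0.    0.1 ] res [ 0.12  0.33 -0.66  0.36 -0.04  0.25  0.11 -0.36  0.55 -0.06  0.07 -0.06]
```

>>> servo_tool:
  plan: [0,0,0,0.004,0.001,0.05,0.3,0,0,0,0.004,0.001,0.1,0.3,0,0,0,0.004,0.001,0.14,0.3,0,0,0,0.004,0.001,0.165,0.3,0,0,0,0.004,0.001,0.165,0.3,0,0,0,0.004,0.001,0.165,0.3]

```text
clock: 21.8
ee_pos: [521.3, -206.8, 90.9]
ee_rot: [0.143, 0.694, 0.691, 0.144]
wrist_force: [-0.1, 0.7, 0.3]
gripper_width: 0.745
```

```bash
python3 -c "
from h import *
ev()"; python3 look.py side 320 250 420 325 s18 1.5
```

```text
t=21.80 TCP in eaves x=91.5 y=1.6 z=5.5 F=[-0.1  0.7  0.3] w=0.745 err rotvec(tool)=[ 0.002  0.    -0.003] moment [-0.04  0.24 -0.02]
21.8 [ 521.3 -206.8   90.9] [-0.1  0.7  0.3] 0.745
scale 7.733333333333333
```

View pics/s18.png

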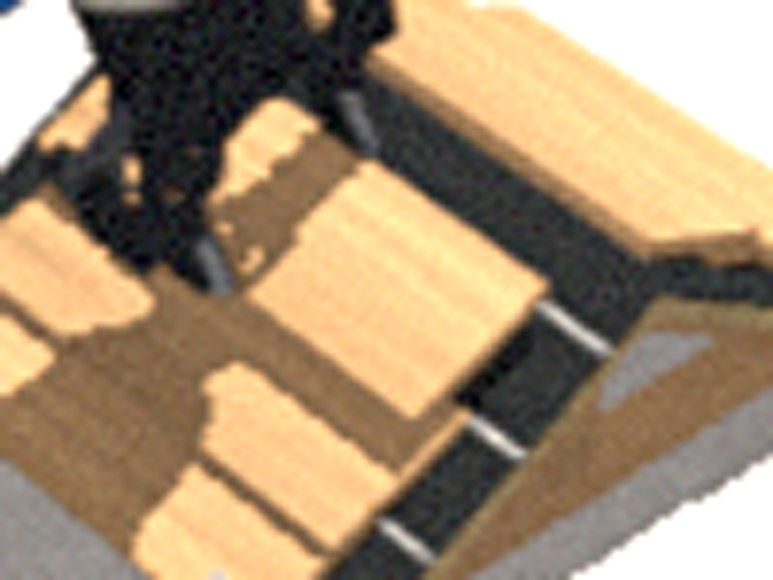

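>>> servo_tool:
  plan: [0,0,0,0,-0.001,0.01,0.3,0,0,0,0,-0.001,0.02,0.3,0,0,0,0,-0.001,0.025,0.3,0,0,0,0,-0.001,0.025,0.3]

```text
clock: 22.25
ee_pos: [524.7, -206.9, 80.5]
ee_rot: [0.143, 0.694, 0.691, 0.144]
wrist_force: [-0.0, -0.7, -0.4]
gripper_width: 0.745
```

```bash
python3 -c "
from h import *
ev()"
```

```text
t=22.25 TCP in eaves x=90.5 y=1.5 z=-5.4 F=[-0.  -0.7 -0.4] w=0.745 err rotvec(tool)=[ 0.001 -0.    -0.004] moment [-0.01  0.17  0.  ]
```

>>> servo_tool:
  plan: [0,0,0,0,0.001,0.0025,0.3,0,0,0,0,0.001,0.0025,0.3]

```text
clock: 22.45
ee_pos: [525.6, -207.0, 80.1]
ee_rot: [0.143, 0.694, 0.691, 0.144]
wrist_force: [-0.7, 0.7, -0.9]
gripper_width: 0.743
```

>>> servo_tool:
  plan: [0,0,0,0,0,0.0025,0.3,0,0,0,0,0,0.0025,0.3]

```text
clock: 22.65
ee_pos: [525.9, -207.0, 79.1]
ee_rot: [0.143, 0.694, 0.691, 0.144]
wrist_force: [-0.2, -0.4, -0.9]
gripper_width: 0.747
```

>>> servo_tool:
  plan: [0,0,0,0,0,0.0025,0.3,0,0,0,0,0,0.0025,0.3]

```text
clock: 22.85
ee_pos: [526.3, -207.0, 78.2]
ee_rot: [0.143, 0.694, 0.691, 0.144]
wrist_force: [0.5, -0.4, -0.3]
gripper_width: 0.742
```

```bash
python3 -c "
from h import *
ev()"
```

```text
t=22.85 TCP in eaves x=91.0 y=1.4 z=-8.2 F=[ 0.5 -0.4 -0.3] w=0.742 err rotvec(tool)=[ 0.002  0.    -0.004] moment [-0.    0.21 -0.03]
```

>>> servo_tool:
  plan: [0,0,0,0,0,0.0025,0.3,0,0,0,0,0,0.0025,0.3]

```text
clock: 23.05
ee_pos: [526.6, -207.1, 77.7]
ee_rot: [0.143, 0.694, 0.691, 0.144]
wrist_force: [-7.3, 1.1, 6.2]
gripper_width: 0.744
```

>>> servo_tool:
  plan: [0,0,0,0,0,0.0015,0.3,0,0,0,0,0,0.0015,0.3]

```text
clock: 23.25
ee_pos: [526.7, -207.1, 77.6]
ee_rot: [0.143, 0.694, 0.691, 0.143]
wrist_force: [-13.7, 2.1, 13.1]
gripper_width: 0.744
```

```bash
python3 -c "
from h import *
ev()"
```

```text
t=23.25 TCP in eaves x=91.2 y=1.3 z=-8.8 F=[-13.7   2.1  13.1] w=0.744 err rotvec(tool)=[ 0.001  0.    -0.004] moment [0.52 1.8  0.17]
```

>>> servo_tool:
  plan: [0,0,0,0,0,0,0.3,0,0,0,0,0,0,0.3]

```text
clock: 23.45
ee_pos: [526.7, -207.1, 77.6]
ee_rot: [0.143, 0.694, 0.691, 0.143]
wrist_force: [-14.2, 3.2, 13.1]
gripper_width: 0.743
```

```bash
python3 look.py side 320 250 420 325 s19 1.5;python3 look.py top 310 210 440 310 t19 1.5; python3 -c "
from fb import *
for off,n,sc in(((320,250),'side',7.7333),((310,210),'top',5.8)):
  print(n,((proj(n,[rp(124,95,17.5),rp(124,-95,17.5),rp(58,-95,17.5),rp(58,95,17.5)])-off+.5)*sc-.5).round(0).tolist())"
```

```text
23.45 [ 526.7 -207.1   77.6] [-14.2   3.2  13.1] 0.743
scale 7.733333333333333
23.5 [ 526.7 -207.1   77.6] [-14.4   3.1  12.4] 0.74
scale 5.8
side [[177.0, 37.0], [557.0, 305.0], [423.0, 440.0], [49.0, 160.0]]
top [[211.0, 258.0], [568.0, 262.0], [560.0, 379.0], [208.0, 375.0]]
```

View pics/s19.png

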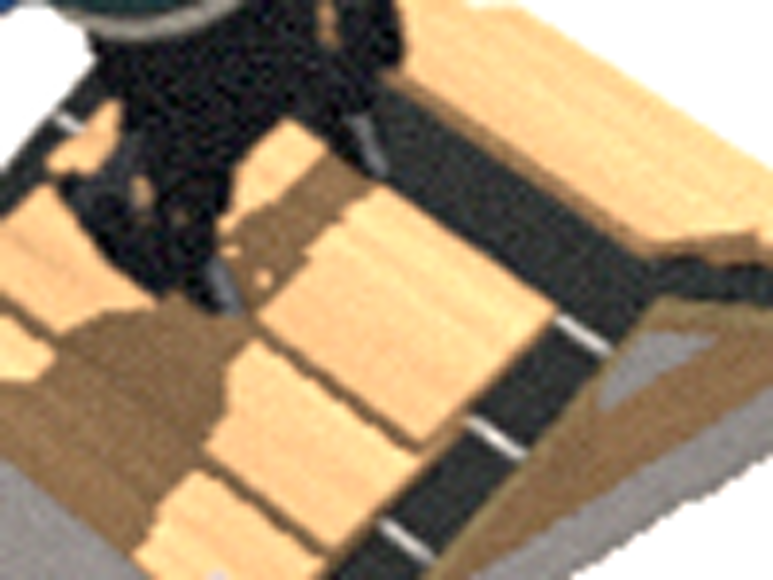

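View pics/t19.png

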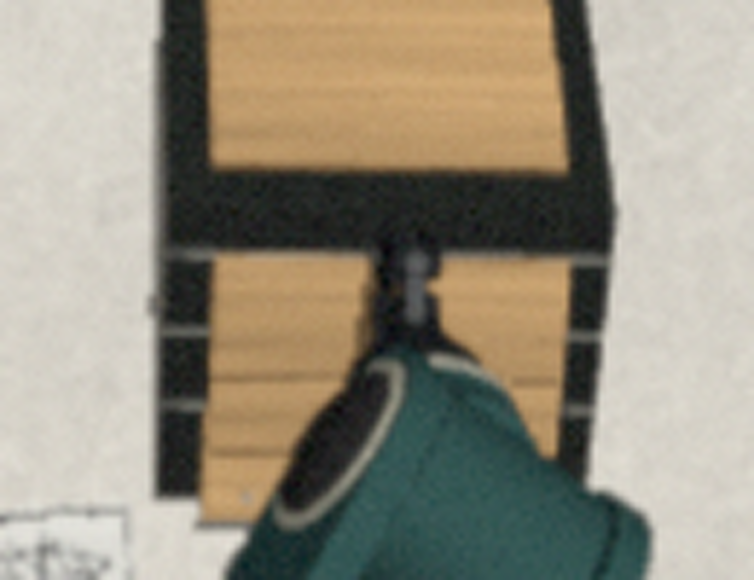

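Top board is seated: its corner at side crop (555,310) is on the chalk line, predicted at (557,305), and in the top view its ends line up. Releasing.

>>> servo_tool:
  plan: [0,0,0,0,0,-0.0025,0.3,0,0,0,0,0,-0.0025,0.56,0,0,0,0,0,-0.0025,0.62,0,0,0,0,0,-0.0025,0.75,0,0,0,0,0,-0.0025,1,0,0,0,0,0,-0.0025,1,0,0,0,0,0,-0.0025,1]

```text
clock: 24.25
ee_pos: [526.5, -207.0, 77.7]
ee_rot: [0.143, 0.694, 0.691, 0.144]
wrist_force: [0.7, -0.3, 0.4]
gripper_width: 1.0
```

>>> servo_tool:
  plan: [0,0,0,0,0,-0.02,1,0,0,0,0,0,-0.05,1,0,0,0,0,0,-0.1,1,0,0,0,0,0,-0.2,1,0,0,0,0,0,-0.3,1,0,0,0,0,0,-0.4,1,0,0,0,0,0,-0.4,1,0,0,0,0,0,-0.4,1]

```text
clock: 25.05
ee_pos: [462.8, -207.2, 226.3]
ee_rot: [0.145, 0.694, 0.691, 0.144]
wrist_force: [0.7, -0.1, -0.6]
gripper_width: 1.001
```

```bash
python3 -c "
from h import *
go([440,60,270],RT)"; python3 look.py side 295 235 445 350 s20 1.5;python3 look.py top 310 210 440 310 t20 1.5
```

```text
t=25.05 p0=[ 462.8 -207.2  226.3] jaw=-0.26 w=1.001 F=[ 0.7 -0.1 -0.6] q=[-0.61 -0.52  2.01  0.24  1.32 -0.63]
turn [ 0.002   0.0009 -0.0021] shift [ 0.6678 -0.0114 -0.1242]  mm [267.1  -4.6 -49.7] rows 5.4
25.05 [ 462.8 -207.2  226.3] [ 0.7 -0.1 -0.6] 1.001
scale 5.043478260869565
25.1 [ 462.7 -207.   224.7] [ 0.6  0.4 -0.6] 0.997
scale 5.8
```

View pics/s20.png

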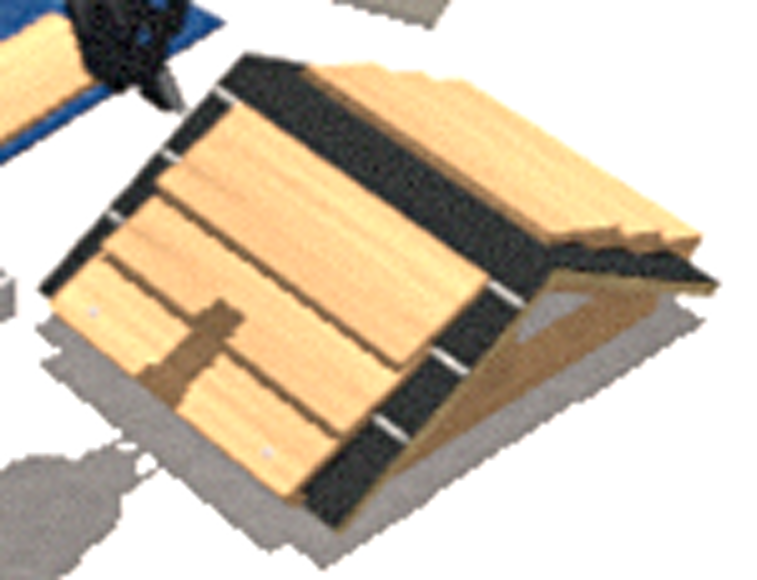

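>>> servo_tool:
  plan: [0,0,0,0.2,0,-0.06,1,0,0,0,0.4,0,-0.1,1,0,0,0,0.668,0,-0.124,1,0,0,0,0.668,0,-0.124,1,0,0,0,0.668,0,-0.124,1,0,0,0,0.668,0,-0.124,1,0,0,0,0.668,0,-0.124,1,0,0,0,0.668,0,-0.124,1]

```text
clock: 25.95
ee_pos: [444.2, 61.2, 269.4]
ee_rot: [0.142, 0.693, 0.692, 0.143]
wrist_force: [0.2, 0.1, -0.2]
gripper_width: 0.997
```

```bash
python3 look.py side 295 235 445 350 s21 1.5;python3 look.py top 325 215 425 305 t21 1.5;  python3 -c "
from fb import *
for off,n,sc in(((295,235),'side',5.04348),((325,215),'top',6.4444)):
  for c,z in((45.5,7),(91,14)):
    print(n,((proj(n,[rp(c+33,95,z+3.5),rp(c+33,-95,z+3.5),rp(c-33,-95,z+3.5),rp(c-33,95,z+3.5)])-off+.5)*sc-.5).round(0).tolist())"
```

```text
25.95 [444.2  61.2 269.4] [ 0.2  0.1 -0.2] 0.997
scale 5.043478260869565
26.0 [444.3  60.2 269.4] [ 0.8 -0.5 -0.6] 0.998
scale 6.444444444444445
side [[187.0, 162.0], [432.0, 342.0], [344.0, 431.0], [103.0, 243.0]]
side [[241.0, 100.0], [489.0, 274.0], [402.0, 362.0], [158.0, 180.0]]
top [[135.0, 339.0], [526.0, 344.0], [517.0, 471.0], [130.0, 467.0]]
top [[138.0, 254.0], [535.0, 259.0], [525.0, 389.0], [134.0, 384.0]]
```

View pics/t21.png

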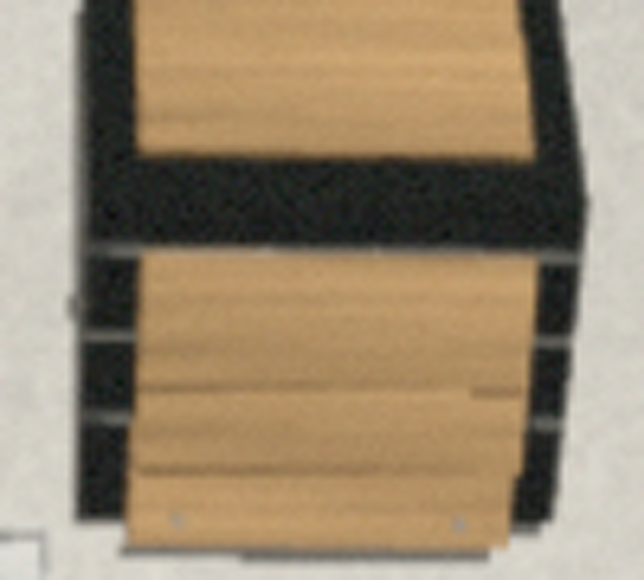

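View pics/s21_raw.png

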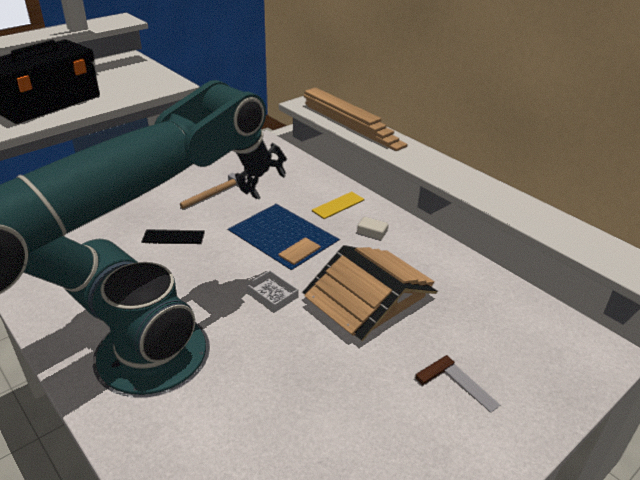

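Both boards match the predicted corners within about one pixel (~3 mm). Bystanders and offcut look unmoved, and the arm is clear.

>>> servo_tool:
  plan: [0,0,0,0,0,0,1,0,0,0,0,0,0,1,0,0,0,0,0,0,1]

```text
clock: 26.35
ee_pos: [444.5, 59.4, 270.4]
ee_rot: [0.143, 0.694, 0.69, 0.143]
wrist_force: [0.3, -0.0, 0.1]
gripper_width: 1.001
```

```bash
python3 -c "
from workcell import sign_off
print(sign_off())"
```

```text
the job is handed in; nothing more can be done
None
```

Both full-length boards are laid on the roof, the middle mat board as the second course and the left one as the top course. I lowered each one square to the slope until it touched, held it there, then released it and backed the arm away. The job was handed in at about 26 s of the 54 s allowed.

- **Boards:** after release, upper edges lie on their chalk lines and ends are even with the eaves board. The corners I checked match the predicted places within about one pixel, roughly 3 mm, in both cameras.
- **Rest of the bench:** the offcut and the other tools look unmoved by eye in the last side picture; I did not measure them.
- **Fingertip position:** this disagreed with the description. At about 76 mm opening the tips were about 26 mm behind the reported tool point, not 11 mm ahead of it. I found this by touching the mat and the pictures agreed, so I used the measured offset for grasping and placing.
- **Tilt of the top board:** while it hung above the roof, one weak fit suggested a tilt of about 0.1 rad. I did not refit it after release; in the last pictures it looks flat and parallel to the board below.

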